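# Put the washed eggs away in the egg keeper

## Robot

A 7-joint arm with a two-finger parallel gripper is mounted at the origin on the work surface. World frame = base frame: x ahead of the robot, y to its left, z up, the work surface at z = 0. Lengths are in m, angles in rad, forces in N, time in s.
With the tool pointing down it reaches from about 0.425 to 0.875 m from the base axis. Payload 9.9 kg.
Tool frame: the origin (TCP) lies at the centre of the arm's flange, where the gripper is bolted on; the fingertips stand 173 mm ahead of it and the grasp point (between the pads) lies 155 mm ahead of it (manip.tips_ahead is the distance from the TCP to the fingertips, in m); z points along the fingers, y is the line along which they close (so a half turn about z gives the same grasp; the last joint's range is limited). The gripper opens to 85 mm and grips with 20 to 120 N. Pads are 22 mm wide; open, the fingers measure 114 mm over their backs; the gripper's body (76 mm by 85 mm) begins 54 mm behind the grasp point. The pads swing forward as they close: fully open they stand 13 mm farther back than shut.
Start: joints at [-1.199, 0.576, 0.025, 1.437, -0.015, 1.129, -0.057], TCP at [0.297, 0.606, 0.405] pointing down, gripper open.
Joint ranges: [-2.76, 2.76], [-0.34, 2.15], [-1.52, 1.57], [0.19, 2.46], [-1.09, 4.23], [0.17, 1.99], [-2.82, 2.82]. Speed limits (rad/s): [2.22, 2.22, 3.01, 3.01, 3.14, 3.14, 3.14].

## Interface

Orientations are given as a unit quaternion [w, x, y, z].
In Python, from cell import manip gives the robot as it stands.
- The arm moves only by the tool carry_out, never from a script. Its argument "targets" is a list that holds one entry, the list of rows, each a list of 5 numbers: the shift along the world's x, y, z in m, then the turn about the world's z in rad, then the finger opening in m, from 0 to 0.0854. A call has exactly 5 rows; each row shifts and turns the commanded pose from where the row before left it; what a row does not reach is not made up. A row lasts 1/8 s, in which the tool goes at most 62.5 mm and 10.7 degrees, less where a joint would pass 70% of its speed; a pose out of reach is approached as far as the arm can. A call is refused whole if a number of a shift passes 0.0625 or a number of a turn 0.188, either way. A call with a gripper value outside its range is refused whole. The fingers move at their own pace and stop on an object; "squeeze" is the grip in N (left out, the last holds). Time passes only in rows, so rows that do not move let the fingers close, or fill a call up. It gives the time, the measured TCP pose, the force, the opening and the grip force at its end, in the units of the state.
- manip.read_state(): the state, without advancing time (a new reading comes with each control period).
- manip.grab_frame(name): name is "side" or "top"; returns a dict with "frame" (480x640x3 uint8, red, green, blue), "fx", "fy", "cx", "cy" (pixels), "world_to_cam" (4x4, takes a point from world to camera coordinates). Camera axes: x right, y up, looking along -z (the intrinsics and any distortion apply to the point x, -y, -z); pixel columns grow to the right and rows downward; lengths in m; the calibration is good to about 2 mm. A picture is of the moment at which its call begins. There is no depth.
- manip.finish_job(): hands the job in; it is judged then, once.
The state is a dict: "clock": time; "joint_positions": joint angles; "qd": joint speeds; "joint_torque": joint torques, N m; "tool_pos": TCP position; "ee_rot": TCP orientation; "contact_force": force on the tool from outside, world axes, zero at the start; "torque": the same for the moment, N m; "gripper_width": finger opening in m; "gripper_force": force on a finger pad.
Only numpy, scipy, OpenCV 4.12 (cv2) and the standard library are available. Lean on these libraries where they do the work, as an engineer would, in place of code of your own. Each camera call takes 0.05 s, during which the arm holds its last target. There are 200 camera calls.

## Task

Pull the egg keeper's drawer all the way out, lay every egg from the draining board lengthwise in a well of its own in the drawer's tray, so that none can roll, and then, with all the eggs lying in their wells, push the drawer fully shut. Eggs break: grip them only lightly, set them down without dropping or pressing them, and move the loaded drawer smoothly. Leave the egg cup, cups and mortar where they stand.

Things in the scene. Friction and masses are not known exactly. Their poses are not given: they have to be found in the camera images.
- drawer (a joint): How far the egg keeper's drawer is pulled out: 0 m = fully shut, 0.27 m = fully out (end stop). It slides level, stays where it is left (about 1.5 N of friction, plus 6 N per m/s) and moves along +y of handle as it opens.
- handle (a point): Middle of the drawer's pull: a steel bar 10 mm thick and 90 mm long, lying level along its own x, 62 mm above the worktop. It stands 40 mm (centre) in front of the drawer's 12 mm thick, 70 mm high front board, so a finger fits behind it from above. The point moves with the drawer; its +y is the opening direction, z up.
- keeper: The fixed egg keeper, a wooden box 190 mm wide (x), 262 mm long (y) and 85 mm high with a clear roof, standing on the worktop. Origin on the worktop under the middle of its open mouth; the box lies on the -y side of it, and the drawer comes out of the mouth to +y. Under the roof there are 81 mm above the worktop. Once the drawer is fully out the nearest row of wells is 68 mm from the mouth.
- board: The fixed aluminium draining board, 292 mm (x, symmetric) by 396 mm (y from -188 to +208 mm of the origin, which lies on the worktop). It slopes 2.5 degrees down towards its +y end (the sink); at the origin the sheet is 28 mm above the worktop. Low round ribs 5 mm high cross on it, 30 mm apart along x and 38 mm apart along y, making oblong cells, and a rim stands 22 mm above the sheet. An egg lying in a cell has its centre 23 mm above the sheet.
- well1 (a point): Where the centre of an egg seated in the drawer tray's first well rests: 15.5 mm above the tray's flat top (22 mm above the worktop). Moves with the drawer; z up. The six wells, oblong (46 mm in this x, 34 mm in y) and 10 mm deep, lie at 0 and +66 mm along this x and at 0, -76 and -152 mm along y. The front board is 50 mm ahead (+y); side walls 14 mm high, 42 mm outward of the wells.
- egg1_centre (a point): Centre of a brown hen's egg, 60 mm long along its own x and 46 mm across, 50 to 85 g, lying on its side on the draining board, about along the board's y, in a cell between the ribs. Rolls easily; fragile: grip it with 40 N a finger at most, better 20 N. None if this egg is not there in this run.
- egg2_centre (a point): Centre of a brown hen's egg, 60 mm long along its own x and 46 mm across, 50 to 85 g, lying on its side on the draining board, about along the board's y, in a cell between the ribs. Rolls easily; fragile: grip it with 40 N a finger at most, better 20 N. None if this egg is not there in this run.
- egg3_centre (a point): Centre of a brown hen's egg, 60 mm long along its own x and 46 mm across, 50 to 85 g, lying on its side on the draining board, about along the board's y, in a cell between the ribs. Rolls easily; fragile: grip it with 40 N a finger at most, better 20 N. None if this egg is not there in this run.
- egg4_centre (a point): Centre of a brown hen's egg, 60 mm long along its own x and 46 mm across, 50 to 85 g, lying on its side on the draining board, about along the board's y, in a cell between the ribs. Rolls easily; fragile: grip it with 40 N a finger at most, better 20 N. None if this egg is not there in this run.
- egg5_centre (a point): Centre of a brown hen's egg, 60 mm long along its own x and 46 mm across, 50 to 85 g, lying on its side on the draining board, about along the board's y, in a cell between the ribs. Rolls easily; fragile: grip it with 40 N a finger at most, better 20 N. None if this egg is not there in this run.
- egg6_centre (a point): Centre of a brown hen's egg, 60 mm long along its own x and 46 mm across, 50 to 85 g, lying on its side on the draining board, about along the board's y, in a cell between the ribs. Rolls easily; fragile: grip it with 40 N a finger at most, better 20 N. None if this egg is not there in this run.
- egg_cup: Bystander: white ceramic egg cup, 50 mm across, 62 mm high. Origin under its centre.
- cups: Bystander: two purple plastic cups nested together, 76 mm across, 117 mm high. Origin under the centre.
- mortar: Bystander: short wooden mortar, 92 mm across, 70 mm high. Origin under its centre.
There are look-alikes about, which are no part of the job. Leave any pink, red or turquoise look-alike of the part that bears egg4_centre alone.

How it is judged:
On the way, in this order (a step that is already met when the one before it is completed fails the run):
1. the drawer is pulled fully out (value of joint drawer above 0.255 m), for 0.2 s.
2. with the drawer out, every egg lies lengthwise in a well and is let go (value of joint drawer above 0.22 m and (x of egg1_centre in the frame of well1 between -0.006 and 0.006 m or x of egg1_centre in the frame of well1 between 0.06 and 0.072 m) and (y of egg1_centre in the frame of well1 between -0.006 and 0.006 m or y of egg1_centre in the frame of well1 between -0.082 and -0.07 m or y of egg1_centre in the frame of well1 between -0.158 and -0.146 m) and z of egg1_centre in the frame of well1 between -0.006 and 0.006 m and angle between the x axis of each of egg1_centre, egg2_centre, egg3_centre, egg4_centre, egg5_centre, egg6_centre and the x axis of well1, either way round below 0.35 rad and (x of egg2_centre in the frame of well1 between -0.006 and 0.006 m or x of egg2_centre in the frame of well1 between 0.06 and 0.072 m) and (y of egg2_centre in the frame of well1 between -0.006 and 0.006 m or y of egg2_centre in the frame of well1 between -0.082 and -0.07 m or y of egg2_centre in the frame of well1 between -0.158 and -0.146 m) and z of egg2_centre in the frame of well1 between -0.006 and 0.006 m and (x of egg3_centre in the frame of well1 between -0.006 and 0.006 m or x of egg3_centre in the frame of well1 between 0.06 and 0.072 m) and (y of egg3_centre in the frame of well1 between -0.006 and 0.006 m or y of egg3_centre in the frame of well1 between -0.082 and -0.07 m or y of egg3_centre in the frame of well1 between -0.158 and -0.146 m) and z of egg3_centre in the frame of well1 between -0.006 and 0.006 m and (x of egg4_centre in the frame of well1 between -0.006 and 0.006 m or x of egg4_centre in the frame of well1 between 0.06 and 0.072 m) and (y of egg4_centre in the frame of well1 between -0.006 and 0.006 m or y of egg4_centre in the frame of well1 between -0.082 and -0.07 m or y of egg4_centre in the frame of well1 between -0.158 and -0.146 m) and z of egg4_centre in the frame of well1 between -0.006 and 0.006 m and (x of egg5_centre in the frame of well1 between -0.006 and 0.006 m or x of egg5_centre in the frame of well1 between 0.06 and 0.072 m) and (y of egg5_centre in the frame of well1 between -0.006 and 0.006 m or y of egg5_centre in the frame of well1 between -0.082 and -0.07 m or y of egg5_centre in the frame of well1 between -0.158 and -0.146 m) and z of egg5_centre in the frame of well1 between -0.006 and 0.006 m and (x of egg6_centre in the frame of well1 between -0.006 and 0.006 m or x of egg6_centre in the frame of well1 between 0.06 and 0.072 m) and (y of egg6_centre in the frame of well1 between -0.006 and 0.006 m or y of egg6_centre in the frame of well1 between -0.082 and -0.07 m or y of egg6_centre in the frame of well1 between -0.158 and -0.146 m) and z of egg6_centre in the frame of well1 between -0.006 and 0.006 m and contact force between each of egg1, egg2, egg3, egg4, egg5, egg6 and the fingers below 0.05 N and linear speed of each of egg1, egg2, egg3, egg4, egg5, egg6 below 0.02 m/s), for 0.2 s.
3. the drawer is pushed fully shut (value of joint drawer below 0.01 m), for 0.2 s.
At the end, for the whole second after the job is handed in: The drawer is shut to within 10 mm and every egg lies at rest in a well of the tray (centre within 6 mm, along each axis, of where a seated egg rests, long axis within 20 degrees of the well's) (value of joint drawer below 0.01 m and (x of egg1_centre in the frame of well1 between -0.006 and 0.006 m or x of egg1_centre in the frame of well1 between 0.06 and 0.072 m) and (y of egg1_centre in the frame of well1 between -0.006 and 0.006 m or y of egg1_centre in the frame of well1 between -0.082 and -0.07 m or y of egg1_centre in the frame of well1 between -0.158 and -0.146 m) and z of egg1_centre in the frame of well1 between -0.006 and 0.006 m and angle between the x axis of each of egg1_centre, egg2_centre, egg3_centre, egg4_centre, egg5_centre, egg6_centre and the x axis of well1, either way round below 0.35 rad and (x of egg2_centre in the frame of well1 between -0.006 and 0.006 m or x of egg2_centre in the frame of well1 between 0.06 and 0.072 m) and (y of egg2_centre in the frame of well1 between -0.006 and 0.006 m or y of egg2_centre in the frame of well1 between -0.082 and -0.07 m or y of egg2_centre in the frame of well1 between -0.158 and -0.146 m) and z of egg2_centre in the frame of well1 between -0.006 and 0.006 m and (x of egg3_centre in the frame of well1 between -0.006 and 0.006 m or x of egg3_centre in the frame of well1 between 0.06 and 0.072 m) and (y of egg3_centre in the frame of well1 between -0.006 and 0.006 m or y of egg3_centre in the frame of well1 between -0.082 and -0.07 m or y of egg3_centre in the frame of well1 between -0.158 and -0.146 m) and z of egg3_centre in the frame of well1 between -0.006 and 0.006 m and (x of egg4_centre in the frame of well1 between -0.006 and 0.006 m or x of egg4_centre in the frame of well1 between 0.06 and 0.072 m) and (y of egg4_centre in the frame of well1 between -0.006 and 0.006 m or y of egg4_centre in the frame of well1 between -0.082 and -0.07 m or y of egg4_centre in the frame of well1 between -0.158 and -0.146 m) and z of egg4_centre in the frame of well1 between -0.006 and 0.006 m and (x of egg5_centre in the frame of well1 between -0.006 and 0.006 m or x of egg5_centre in the frame of well1 between 0.06 and 0.072 m) and (y of egg5_centre in the frame of well1 between -0.006 and 0.006 m or y of egg5_centre in the frame of well1 between -0.082 and -0.07 m or y of egg5_centre in the frame of well1 between -0.158 and -0.146 m) and z of egg5_centre in the frame of well1 between -0.006 and 0.006 m and (x of egg6_centre in the frame of well1 between -0.006 and 0.006 m or x of egg6_centre in the frame of well1 between 0.06 and 0.072 m) and (y of egg6_centre in the frame of well1 between -0.006 and 0.006 m or y of egg6_centre in the frame of well1 between -0.082 and -0.07 m or y of egg6_centre in the frame of well1 between -0.158 and -0.146 m) and z of egg6_centre in the frame of well1 between -0.006 and 0.006 m and linear speed of each of egg1, egg2, egg3, egg4, egg5, egg6 below 0.02 m/s); the robot touches nothing.
It fails at once if an egg is squeezed by the fingers with more than 45 N a finger (90 N for both together) (contact force between any of egg1, egg2, egg3, egg4, egg5, egg6 and the fingers above 90 N).
It fails at once if an egg is pressed or knocked against the tray or the draining board with more than 35 N (contact force between any of egg1, egg2, egg3, egg4, egg5, egg6 and keeper above 35 N or contact force between any of egg1, egg2, egg3, egg4, egg5, egg6 and board above 35 N).
It fails at once if an egg is dropped: it falls, out of the fingers, faster than 0.9 m/s (a drop of 4 cm) ((contact force between egg1 and the fingers below 0.05 N and linear speed of egg1 above 0.9 m/s) or (contact force between egg2 and the fingers below 0.05 N and linear speed of egg2 above 0.9 m/s) or (contact force between egg3 and the fingers below 0.05 N and linear speed of egg3 above 0.9 m/s) or (contact force between egg4 and the fingers below 0.05 N and linear speed of egg4 above 0.9 m/s) or (contact force between egg5 and the fingers below 0.05 N and linear speed of egg5 above 0.9 m/s) or (contact force between egg6 and the fingers below 0.05 N and linear speed of egg6 above 0.9 m/s)).
It fails at once if the egg cup, cups or mortar is moved more than 30 mm or tipped (distance of any of egg_cup, cups, mortar from where it was at the start of the episode above 0.03 m or angle between any of egg_cup, cups, mortar's own z axis and vertical above 0.4 rad).
Of egg1, egg2, egg3, egg4, egg5, egg6 only 4 to 6 are there at a start; the rules pass over those that are not, and their reading is None.
At some moment in a run one of egg1, egg2, egg3, egg4, egg5, egg6 may be knocked a few centimetres aside while the robot is not near it.
It also fails if it takes over 210 s, if anything falls off the work surface, if the arm or the gripper's body presses on something with over 40 N, if the wrist force passes 120 N, or if a joint passes its speed limit or range.

## Working session

There is one attempt and no reset: what is moved stays moved. The work goes in short steps, Python scripts to look and compute and a tool call to move; the robot and the scene stay as the last step left them, time stands still between calls to the robot, and variables do not carry over. Pictures are saved under pics/ and viewed, at most 14 in all, crops included, and the job is handed in when it is done.

Besides the shell and the picture viewer there is one more tool, called after "Request:" as name(argument=value, ...), one argument or row to a line, values as JSON. carry_out: Moves the arm, as the interface text tells. Its arguments: {"type":"object","properties":{"targets":{"type":"array","items":{"type":"array","items":{"type":"array","items":{"type":"number"}}}},"squeeze":{"type":"number"}},"required":["targets"]}

```bash
ls; mkdir -p pics
cat > h.py <<'E'
import numpy as np, cv2
from cell import manip
def grab(n,save=None):
    f=manip.grab_frame(n)
    if save: cv2.imwrite('pics/'+save,f['frame'][:,:,::-1])
    return f
def ray(f,u,v):
    T=np.array(f['world_to_cam']); R=T[:3,:3]; t=T[:3,3]
    d=np.array([(u-f['cx'])/f['fx'],-(v-f['cy'])/f['fy'],-1.])
    return -R.T@t, R.T@d
def onz(f,u,v,z):
    o,d=ray(f,u,v); return o+d*(z-o[2])/d[2]
def proj(f,p):
    T=np.array(f['world_to_cam']); c=T[:3,:3]@np.asarray(p,float)+T[:3,3]
    return np.array([f['cx']+f['fx']*c[0]/-c[2], f['cy']+f['fy']*-c[1]/-c[2]])
E
python3 - <<'E'
from h import *
for n in('top','side'):
    f=grab(n,n+'0.png'); o,d=ray(f,320,240); print(n,{k:v for k,v in f.items() if k not in('frame','world_to_cam')},o.round(3),d.round(3))
print(manip.read_state())
E
```

```text
pics
top {'fx': 442.4945388684228, 'fy': 442.4945388684228, 'cx': 319.0091464599018, 'cy': 239.50499943318584} [ 0.349 -0.036  0.969] [ 0.177 -0.02  -0.984]
side {'fx': 445.3698040859468, 'fy': 445.3698040859468, 'cx': 320.26102151310744, 'cy': 236.8065395043104} [ 0.127 -0.508  0.805] [ 0.393  0.484 -0.782]
{'clock': 0.1, 'joint_positions': array([-1.19882122,  0.57642279,  0.02483607,  1.43780454, -0.01500172,
        1.12899246, -0.05649425]), 'qd': array([ 0.0010463 , -0.0015568 , -0.00032851, -0.00344787, -0.00112832,
        0.00091543, -0.00038458]), 'joint_torque': array([ 5.59843727e-03, -7.67288947e+01,  2.25763388e+00, -2.86598593e+01,
        1.58862839e-02,  8.60708038e-03, -1.39548592e-05]), 'tool_pos': array([0.2970203 , 0.60597968, 0.40395228]), 'ee_rot': array([-1.31164515e-04,  2.25897130e-01,  9.74150895e-01, -7.09380621e-04]), 'contact_force': array([-0.51634098,  0.34230082,  0.24237891]), 'torque': array([0.06654846, 0.01278508, 0.02885469]), 'gripper_force': 0.0, 'gripper_width': 0.08515024047839659}
```

View pics/top0.png

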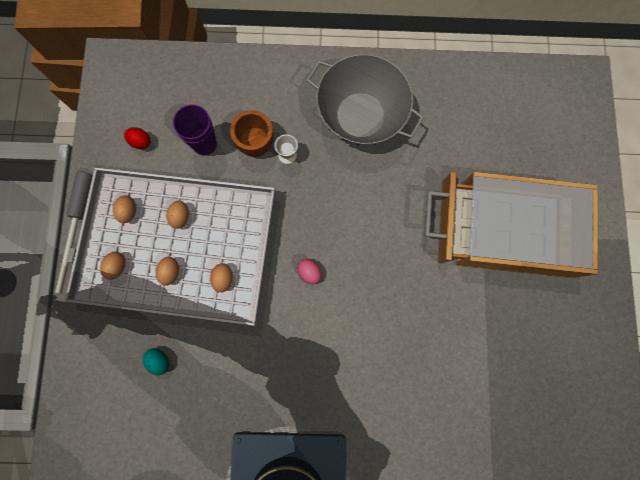

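View pics/side0.png

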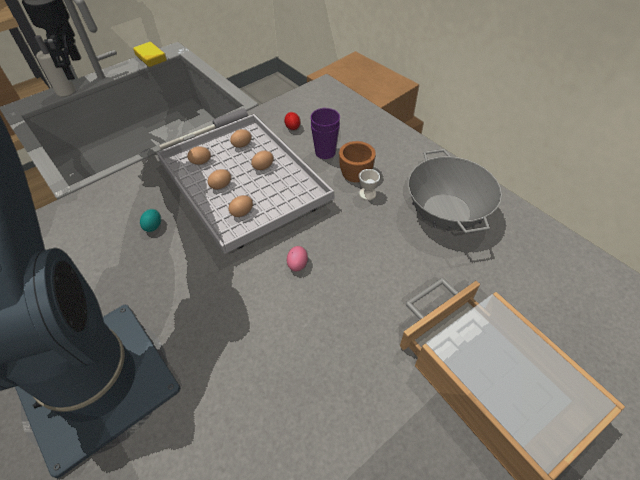

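```bash
cat >> h.py <<'E'
def eggs(f,amin=150):
    h=cv2.cvtColor(f['frame'],cv2.COLOR_RGB2HSV)
    m=cv2.inRange(h,(5,70,60),(18,200,255)); m=cv2.morphologyEx(m,cv2.MORPH_OPEN,np.ones((3,3)))
    out=[]
    for c in cv2.findContours(m,cv2.RETR_EXTERNAL,cv2.CHAIN_APPROX_NONE)[0]:
        a=cv2.contourArea(c)
        if amin<a<1500 and len(c)>5:
            e=cv2.fitEllipse(c); out.append((e,a))
    return out
E
python3 - <<'E'
from h import *
f=grab('top'); g=grab('side')
for n,x in(('top',f),('side',g)):
    for e,a in eggs(x):
        (u,v),(w,l),t=e
        th=np.deg2rad(t); dv=np.array([-np.sin(th),np.cos(th)])*10
        p=onz(x,u,v,.05); q=onz(x,u+dv[0],v+dv[1],.05); d=q-p
        print(n,round(u),round(v),round(w,1),round(l,1),round(t),a,p.round(3),'yaw',round(np.degrees(np.arctan2(d[1],d[0])) ,0))
# board corners (rim outer) & keeper corners in top, rough pixels
for nm,u,v,z in(('bTL',95,170,.05),('bTR',274,188,.05),('bBR',253,323,.05),('bBL',68,300,.05),('kmouthT',475,174,.085),('kfarT',598,186,.085),('kfarB',596,272,.085),('kmouthB',470,263,.085),('hT',430,193,.062),('hB',430,238,.062),('fT',451,174,.08),('fB',448,260,.08)):
    print(nm,onz(f,u,v,z).round(3))
F=f['frame'][:,:,::-1]
c1=cv2.resize(F[155:335,50:290],None,fx=3.3,fy=3.3,interpolation=cv2.INTER_CUBIC); cv2.imwrite('pics/c1.png',c1)
c2=cv2.resize(F[160:285,420:610],None,fx=4.2,fy=4.2,interpolation=cv2.INTER_CUBIC); cv2.imwrite('pics/c2.png',c2)
E
```

```text
top 221 277 21.8 27.8 6 474.0 [0.43  0.148 0.05 ] yaw 178.0
top 167 271 22.0 27.8 15 479.5 [0.441 0.26  0.05 ] yaw 169.0
top 533 262 25.9 141.5 92 1457.5 [ 0.479 -0.507  0.05 ] yaw 89.0
top 112 265 21.8 28.4 25 483.0 [0.449 0.374 0.05 ] yaw 160.0
top 177 214 21.6 27.1 8 456.5 [0.561 0.248 0.05 ] yaw 177.0
top 124 209 21.8 26.8 5 455.5 [0.569 0.361 0.05 ] yaw -179.0
top 52 58 13.4 56.7 98 337.5 [0.912 0.556 0.05 ] yaw 84.0
top 191 23 6.6 44.5 8 181.0 [1.011 0.253 0.05 ] yaw 177.0
top 166 16 11.0 51.4 5 376.5 [1.027 0.313 0.05 ] yaw -179.0
side 240 206 18.7 24.1 58 353.0 [0.43  0.156 0.05 ] yaw -177.0
side 219 179 17.5 23.2 66 318.0 [0.44  0.265 0.05 ] yaw 174.0
side 39 191 20.1 46.2 155 603.5 [0.089 0.511 0.05 ] yaw 86.0
side 262 160 17.1 21.4 59 286.5 [0.56  0.254 0.05 ] yaw -176.0
side 198 155 16.6 21.8 86 282.0 [0.447 0.375 0.05 ] yaw 146.0
side 356 159 34.3 41.3 27 1049.5 [0.743 0.102 0.05 ] yaw -152.0
side 240 138 16.2 20.0 71 253.0 [0.567 0.363 0.05 ] yaw 169.0
side 17 87 34.8 48.8 88 770.0 [0.187 1.009 0.05 ] yaw 143.0
side 7 18 16.0 33.2 166 324.5 [0.296 1.502 0.05 ] yaw 79.0
bTL [0.653 0.431 0.05 ]
bTR [0.625 0.046 0.05 ]
bBR [0.339 0.077 0.05 ]
bBL [0.375 0.454 0.05 ]
kmouthT [ 0.658 -0.377  0.085]
kfarT [ 0.64  -0.637  0.085]
kfarB [ 0.458 -0.617  0.085]
kmouthB [ 0.469 -0.36   0.085]
hT [ 0.621 -0.287  0.062]
hB [ 0.523 -0.285  0.062]
fT [ 0.658 -0.328  0.08 ]
fB [ 0.475 -0.317  0.08 ]
```

View pics/c1.png

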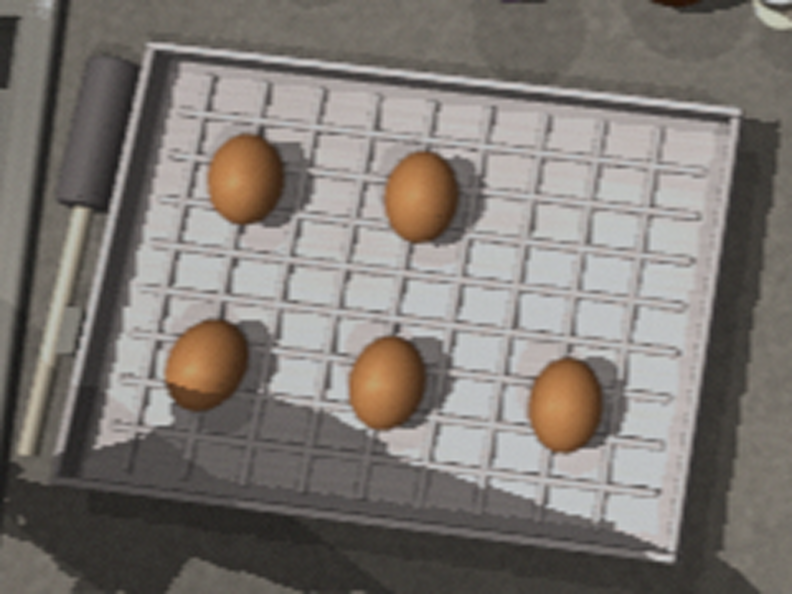

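View pics/c2.png

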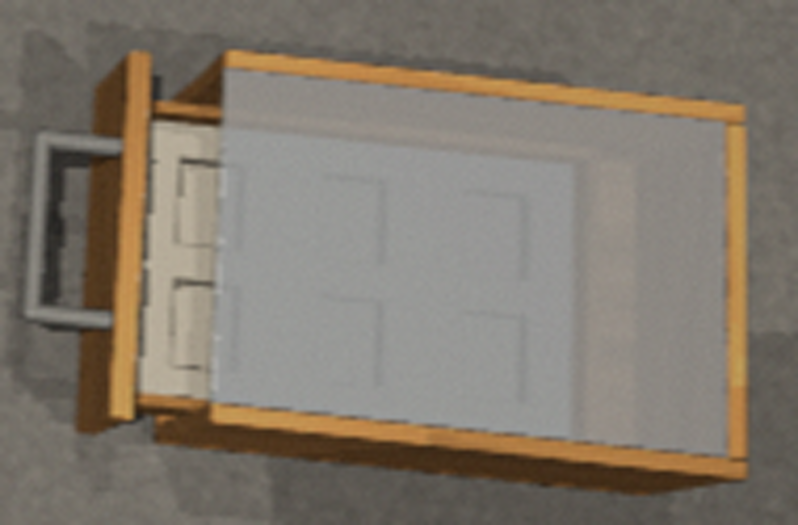

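Top view: five brown eggs at (124,209), (177,214), (112,265), (167,271) and (221,277), all ellipses 22x28 px with the long axis roughly along world x. The red (137,138), pink (309,271) and turquoise (155,362) ones are look-alikes. The keeper mouth is at column ~473 and the pull is at (430,193)-(430,238). The drawer is about 4 cm open.

```bash
cat >> h.py <<'E'
def tri(f,a,g,b):
    o1,d1=ray(f,*a); o2,d2=ray(g,*b)
    s=np.linalg.lstsq(np.c_[d1,-d2],o2-o1,rcond=None)[0]
    p,q=o1+s[0]*d1,o2+s[1]*d2
    return (p+q)/2,np.linalg.norm(p-q)
def egg3d(f,g):
    T=eggs(f,250);S=eggs(g,150);out=[]
    for e,a in T:
        best=min(((tri(f,e[0],g,s[0]),s) for s,_ in S),key=lambda r:abs(r[0][0][2]-.05)+r[0][1])
        (p,err),s=best
        if err<.012 and .015<p[2]<.1:
            th=np.deg2rad(e[2]); q=onz(f,e[0][0]-10*np.sin(th),e[0][1]+10*np.cos(th),p[2])-onz(f,*e[0],p[2])
            y=np.degrees(np.arctan2(q[1],q[0])); y=(y+90)%180-90
            out.append((p,err,y,e[0]))
    return out
E
python3 - <<'E'
from h import *
f=grab('top'); g=grab('side')
for p,e,y,c in egg3d(f,g): print(np.round(c),p.round(4),round(e,4),round(y))
F=g['frame'][:,:,::-1]
cv2.imwrite('pics/c3.png',cv2.resize(F[270:360,380:500],None,fx=6,fy=6,interpolation=cv2.INTER_CUBIC))
print([proj(g,onz(f,u,v,.062)).round(1) for u,v in((429,193),(429,236))])
E
```

```text
[221. 277.] [0.4271 0.1462 0.0607] 0.0032 -2
[167. 271.] [0.4388 0.2584 0.0561] 0.0029 -10
[112. 265.] [0.4476 0.3739 0.0507] 0.0022 -21
[177. 214.] [0.558  0.2471 0.056 ] 0.0027 -3
[124. 209.] [0.5679 0.3623 0.0502] 0.0021 -1
[array([443.3, 280.4]), array([410.1, 306.5])]
```

View pics/c3.png

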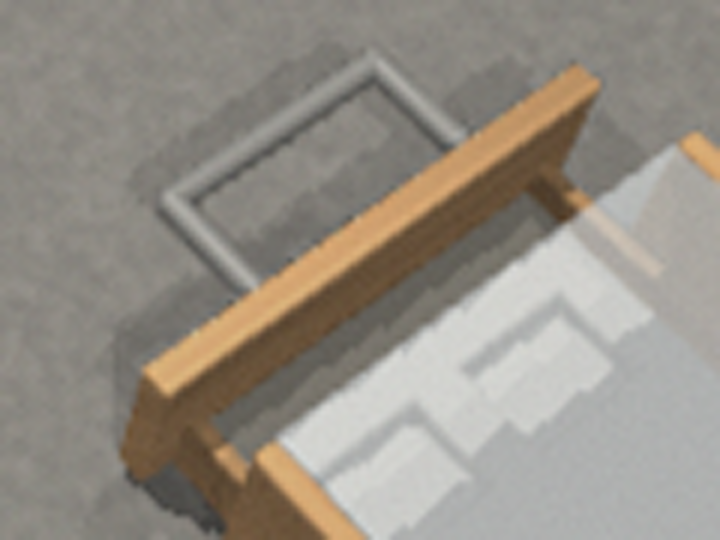

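Request:
carry_out(
  targets=[
    [[0.05, -0.06, 0, 0.1, 0.03], [0.05, -0.06, 0, 0.1, 0.03], [0.05, -0.06, 0, 0.1, 0.03], [0.05, -0.06, 0, 0.085, 0.03], [0.05, -0.06, 0, 0, 0.03]],
  ],
  squeeze=20,
)

```text
clock: 0.92
tool_pos: [0.4983, 0.3643, 0.4049]
ee_rot: [0.0, 0.035, 0.999, 0.0]
contact_force: [1.8, 0.1, 0.1]
gripper_width: 0.03
gripper_force: 0.0
```

Request:
carry_out(
  targets=[
    [[0, -0.06, 0, 0, 0.03], [0, -0.06, 0, 0, 0.03], [0.01, -0.06, 0, 0, 0.03], [0.01, -0.06, 0, 0, 0.03], [0, -0.06, 0, 0, 0.03]],
  ],
)

```text
clock: 1.55
tool_pos: [0.5175, 0.0639, 0.4049]
ee_rot: [0.0, 0.036, 0.999, 0.0]
contact_force: [0.9, -0.0, 0.2]
gripper_width: 0.0299
gripper_force: 0.0
```

The side crop shows the bar from (408,303) to (442,280), which agrees with the top-view estimate. That puts the handle at about (0.572, -0.285), with a clear gap behind the bar.

Request:
carry_out(
  targets=[
    [[0.01, -0.06, 0, 0, 0.032], [0.01, -0.06, 0, 0, 0.032], [0.01, -0.06, 0, 0, 0.032], [0.01, -0.06, -0.03, 0, 0.032], [0.01, -0.06, -0.03, 0, 0.032]],
  ],
)

```text
clock: 2.17
tool_pos: [0.5658, -0.2264, 0.3491]
ee_rot: [0.001, 0.035, 0.999, -0.0]
contact_force: [0.7, 1.2, -0.0]
gripper_width: 0.0322
gripper_force: 0.0
```

Request:
carry_out(
  targets=[
    [[0.004, -0.048, -0.03, 0, 0.032], [0, 0, -0.015, 0, 0.032], [0, 0, 0, 0, 0.032], [0, 0, 0, 0, 0.032], [0, 0, 0, 0, 0.032]],
  ],
)

```text
clock: 2.8
tool_pos: [0.5701, -0.2715, 0.3056]
ee_rot: [0.001, 0.035, 0.999, -0.0]
contact_force: [-0.6, 0.1, -0.2]
gripper_width: 0.0319
gripper_force: 0.0
```

Run:
```python
from h import *
f=grab('top'); g=grab('side'); print(manip.read_state()['tool_pos'])
A=cv2.resize(f['frame'][150:280,380:480,::-1],None,fx=4,fy=4,interpolation=cv2.INTER_CUBIC)
B=cv2.resize(g['frame'][230:360,370:470,::-1],None,fx=4,fy=4,interpolation=cv2.INTER_CUBIC)
cv2.imwrite('pics/c4.png',np.hstack([A,B]))
```

```text
[ 0.56995215 -0.27185723  0.30535512]
```

View pics/c4.png

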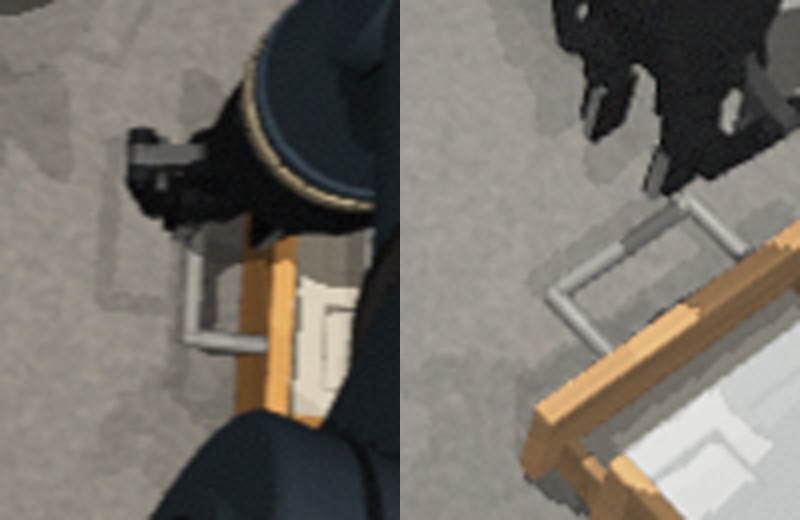

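The top crop shows the fingers over the front end of the pull. The tool is about 12 mm short of the handle in y because one row did not complete, so I'll correct that and go down.

Request:
carry_out(
  targets=[
    [[0.002, -0.012, 0, 0, 0.032], [0, 0, -0.03, 0, 0.032], [0, 0, -0.03, 0, 0.032], [0, 0, -0.028, 0, 0.032], [0, 0, 0, 0, 0.032]],
  ],
)

```text
clock: 3.52
tool_pos: [0.5709, -0.285, 0.2146]
ee_rot: [-0.002, 0.036, 0.999, 0.001]
contact_force: [0.4, -0.3, 0.3]
gripper_width: 0.0321
gripper_force: 0.0
```

Request:
carry_out(
  targets=[
    [[0, 0, 0, 0, 0.0], [0, 0, 0, 0, 0.0], [0, 0, 0, 0, 0.0], [0, 0, 0, 0, 0.0], [0, 0, 0, 0, 0.0]],
  ],
  squeeze=30,
)

```text
clock: 4.15
tool_pos: [0.5719, -0.2847, 0.2175]
ee_rot: [0.001, 0.035, 0.999, -0.0]
contact_force: [-1.0, 0.8, 7.1]
gripper_width: 0.0087
gripper_force: 29.9
```

Request:
carry_out(
  targets=[
    [[0.001, 0.015, 0, 0, 0.0], [0.002, 0.025, 0, 0, 0.0], [0.002, 0.03, 0, 0, 0.0], [0.002, 0.03, 0, 0, 0.0], [0.002, 0.03, 0, 0, 0.0]],
  ],
)

```text
clock: 4.78
tool_pos: [0.5819, -0.1537, 0.2175]
ee_rot: [0.002, 0.035, 0.999, -0.001]
contact_force: [5.4, -2.6, 2.2]
gripper_width: 0.009
gripper_force: 29.8
```

Request:
carry_out(
  targets=[
    [[0.002, 0.03, 0, 0, 0.0], [0.001, 0.02, 0, 0, 0.0], [0.001, 0.015, 0, 0, 0.0], [0.001, 0.01, 0, 0, 0.0], [0, 0, 0, 0, 0.0]],
  ],
)

```text
clock: 5.4
tool_pos: [0.5877, -0.0775, 0.2175]
ee_rot: [0.003, 0.034, 0.999, 0.0]
contact_force: [7.2, 0.7, 0.7]
gripper_width: 0.0092
gripper_force: 29.8
```

Request:
carry_out(
  targets=[
    [[0.0005, 0.007, 0, 0, 0.0], [0.0005, 0.006, 0, 0, 0.0], [0, 0.004, 0, 0, 0.0], [0, 0, 0, 0, 0.0], [0, 0, 0, 0, 0.0]],
  ],
)

```text
clock: 6.02
tool_pos: [0.5889, -0.0614, 0.2175]
ee_rot: [0.003, 0.035, 0.999, 0.0]
contact_force: [7.7, 1.8, -0.5]
gripper_width: 0.0085
gripper_force: 29.7
```

Request:
carry_out(
  targets=[
    [[0.001, 0.006, 0, 0, 0.0], [0, 0.004, 0, 0, 0.0], [0, 0.004, 0, 0, 0.0], [0, 0, 0, 0, 0.0], [0, 0, 0, 0, 0.0]],
  ],
)

```text
clock: 6.65
tool_pos: [0.59, -0.0475, 0.2175]
ee_rot: [0.004, 0.035, 0.999, 0.0]
contact_force: [9.1, 0.5, -0.8]
gripper_width: 0.0086
gripper_force: 29.6
```

Run:
```python
from h import *
f=grab('top','t5.png'); g=grab('side','s5.png')
A=cv2.resize(f['frame'][150:300,310:610,::-1],None,fx=2.6,fy=2.6); cv2.imwrite('pics/c5.png',A)
```

```text
(no output)
```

View pics/c5.png

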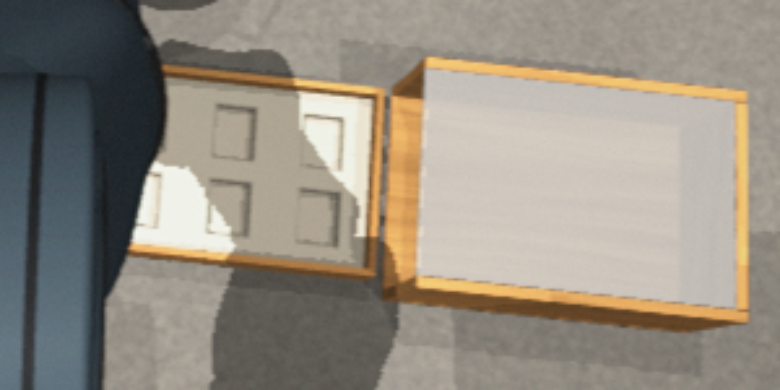

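The drawer is almost out; the back row at crop column 322 is about 61 mm from the mouth at column 393. I'll keep pulling to the stop.

Request:
carry_out(
  targets=[
    [[0.001, 0.005, 0, 0, 0.0], [0.001, 0.004, 0, 0, 0.0], [0.001, 0.004, 0, 0, 0.0], [0, 0, 0, 0, 0.0], [0, 0, 0, 0, 0.0]],
  ],
)

```text
clock: 7.38
tool_pos: [0.5911, -0.0407, 0.2175]
ee_rot: [0.002, 0.038, 0.999, -0.003]
contact_force: [1.8, -20.3, 4.3]
gripper_width: 0.0088
gripper_force: 30.4
```

Request:
carry_out(
  targets=[
    [[0.001, 0.004, 0, 0, 0.0], [0.001, 0.004, 0, 0, 0.0], [0, 0.003, 0, 0, 0.0], [0, 0, 0, 0, 0.0], [0, 0, 0, 0, 0.0]],
  ],
)

```text
clock: 8.0
tool_pos: [0.5916, -0.0386, 0.2174]
ee_rot: [0.001, 0.042, 0.999, -0.009]
contact_force: [-2.8, -48.5, 6.3]
gripper_width: 0.0087
gripper_force: 32.3
```

Request:
carry_out(
  targets=[
    [[-0.001, -0.008, 0, 0, 0.0], [0, 0, 0, 0, 0.03], [0, 0, 0, 0, 0.03], [0, 0, 0.02, 0, 0.03], [0, 0, 0.04, 0, 0.03]],
  ],
)

```text
clock: 8.62
tool_pos: [0.591, -0.0311, 0.2755]
ee_rot: [-0.002, 0.034, 0.999, 0.0]
contact_force: [0.3, 0.1, 0.6]
gripper_width: 0.0298
gripper_force: 0.0
```

Request:
carry_out(
  targets=[
    [[0, 0, 0.05, 0, 0.06], [0, 0.06, 0.04, 0, 0.07], [0, 0.06, 0, 0, 0.07], [0, 0.06, 0, 0, 0.07], [0, 0.06, 0, 0, 0.07]],
  ],
)

```text
clock: 9.25
tool_pos: [0.5907, 0.2028, 0.3612]
ee_rot: [-0.0, 0.034, 0.999, 0.0]
contact_force: [0.4, 0.4, 0.6]
gripper_width: 0.0698
gripper_force: 0.0
```

Request:
carry_out(
  targets=[
    [[0, 0.06, 0, 0, 0.07], [0, 0.06, 0, 0, 0.07], [0, 0.06, 0, 0, 0.07], [0, 0, 0, 0, 0.07], [0, 0, 0, 0, 0.07]],
  ],
)

```text
clock: 9.88
tool_pos: [0.5908, 0.3801, 0.3605]
ee_rot: [-0.0, 0.034, 0.999, -0.0]
contact_force: [-0.4, -0.2, -0.6]
gripper_width: 0.0701
gripper_force: 0.0
```

Run:
```python
from h import *
f=grab('top','t6.png'); g=grab('side','s6.png')
A=cv2.resize(f['frame'][160:300,270:480,::-1],None,fx=3.8,fy=3.8,interpolation=cv2.INTER_CUBIC); cv2.imwrite('pics/c6.png',A)
for p,e,y,c in egg3d(f,g): print(np.round(c),p.round(4),round(e,4),round(y))
```

```text
[221. 277.] [0.4271 0.1462 0.0608] 0.0033 -2
[167. 271.] [0.4387 0.2582 0.0569] 0.0029 -9
[111. 265.] [0.4484 0.3774 0.0481] 0.0015 -18
[177. 214.] [0.5581 0.2472 0.056 ] 0.0026 -1
[124. 209.] [0.5675 0.3617 0.051 ] 0.002 -1
```

View pics/c6.png

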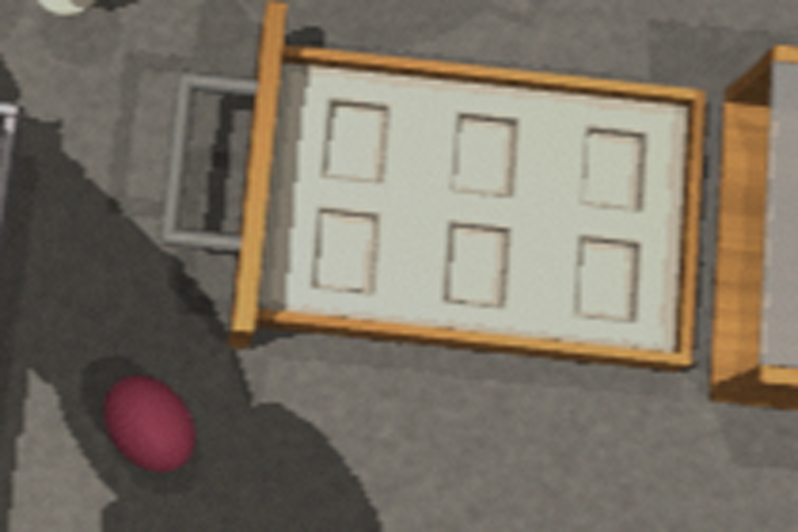

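Run:
```python
from h import *
f=manip.grab_frame('top')
P=[(356,141),(484,155),(614,170),(346,251),(476,265),(607,280)]
W=np.array([onz(f,270+a/3.8,160+b/3.8,.022)[:2] for a,b in P])
M=np.array([(.066,0),(.066,-.076),(.066,-.152),(0,0),(0,-.076),(0,-.152)])
a,b=M-M.mean(0),W-W.mean(0)
th=np.arctan2((a[:,0]*b[:,1]-a[:,1]*b[:,0]).sum(),(a*b).sum())
R=np.array([[np.cos(th),-np.sin(th)],[np.sin(th),np.cos(th)]])
fit=(R@a.T).T+W.mean(0)
print(np.degrees(th)); print(fit.round(4)); print((W-fit).round(4))
h=R@np.array([.033,.090])+fit[3]; print('handle pred',h, 'seen',onz(f,270+174/3.8,160+160/3.8,.062))
```

```text
-4.777168130788296
[[ 0.6185 -0.1501]
 [ 0.6122 -0.2259]
 [ 0.6058 -0.3016]
 [ 0.5527 -0.1446]
 [ 0.5464 -0.2204]
 [ 0.5401 -0.2961]]
[[-0.     -0.0003]
 [ 0.0002  0.0005]
 [-0.0002  0.0001]
 [-0.0001 -0.0004]
 [ 0.0002  0.0001]
 [-0.0001  0.    ]]
handle pred [ 0.59310608 -0.05768361] seen [ 0.59298997 -0.04412977  0.062     ]
```

Well grid fit: residuals under 0.5 mm, yaw -4.8°, and the handle is where it should be. Now the first egg, at (0.569, 0.361).

Request:
carry_out(
  targets=[
    [[-0.022, -0.019, -0.02, 0, 0.07], [0, 0, -0.04, 0, 0.07], [0, 0, -0.04, 0, 0.07], [0, 0, -0.035, 0, 0.07], [0, 0, -0.017, 0, 0.07]],
  ],
  squeeze=20,
)

```text
clock: 10.65
tool_pos: [0.5695, 0.3591, 0.2075]
ee_rot: [-0.001, 0.036, 0.999, -0.001]
contact_force: [0.8, 0.3, 0.7]
gripper_width: 0.0702
gripper_force: 0.0
```

Request:
carry_out(
  targets=[
    [[0, 0, 0, 0, 0.055], [0, 0, 0, 0, 0.05], [0, 0, 0, 0, 0.03], [0, 0, 0, 0, 0.03], [0, 0, 0, 0, 0.03]],
  ],
)

```text
clock: 11.28
tool_pos: [0.5702, 0.3613, 0.2106]
ee_rot: [0.001, 0.035, 0.999, 0.001]
contact_force: [0.6, 2.3, 6.2]
gripper_width: 0.045
gripper_force: 20.5
```

Request:
carry_out(
  targets=[
    [[0, 0, 0.02, 0, 0.03], [0, 0, 0.04, 0, 0.03], [0, -0.02, 0.04, 0, 0.03], [0.005, -0.05, 0, 0, 0.03], [0.005, -0.05, 0, 0, 0.03]],
  ],
)

```text
clock: 11.9
tool_pos: [0.5794, 0.2393, 0.3109]
ee_rot: [0.001, 0.035, 0.999, 0.0]
contact_force: [0.9, -0.2, -0.5]
gripper_width: 0.0454
gripper_force: 20.8
```

Request:
carry_out(
  targets=[
    [[0.005, -0.055, 0, 0, 0.03], [0.005, -0.055, 0, 0, 0.03], [0.005, -0.055, 0, 0, 0.03], [0.005, -0.055, 0, 0, 0.03], [0.005, -0.055, 0, 0, 0.03]],
  ],
)

```text
clock: 12.52
tool_pos: [0.6044, -0.0364, 0.3104]
ee_rot: [0.0, 0.035, 0.999, -0.0]
contact_force: [-0.0, 0.9, -0.6]
gripper_width: 0.045
gripper_force: 20.8
```

Request:
carry_out(
  targets=[
    [[0, -0.055, 0, 0, 0.03], [0, -0.055, 0, 0, 0.03], [0, -0.055, 0, 0, 0.03], [0, -0.055, 0, 0, 0.03], [0, -0.04, 0, 0, 0.03]],
  ],
)

```text
clock: 13.15
tool_pos: [0.6036, -0.2976, 0.3103]
ee_rot: [-0.0, 0.037, 0.999, -0.001]
contact_force: [-0.0, -0.2, -0.9]
gripper_width: 0.0451
gripper_force: 20.8
```

Request:
carry_out(
  targets=[
    [[0, 0, 0, 0, 0.03], [0, 0, 0, 0, 0.03], [0, 0, 0, 0, 0.03], [0, 0, 0, 0, 0.03], [0, 0, 0, 0, 0.03]],
  ],
)

```text
clock: 13.78
tool_pos: [0.6048, -0.2939, 0.3092]
ee_rot: [-0.0, 0.035, 0.999, 0.0]
contact_force: [-0.3, 0.4, -1.5]
gripper_width: 0.0451
gripper_force: 20.9
```

Request:
carry_out(
  targets=[
    [[0.002, -0.008, -0.02, 0, 0.03], [0, 0, -0.03, 0, 0.03], [0, 0, -0.03, 0, 0.03], [0, 0, -0.02, 0, 0.03], [0, 0, 0, 0, 0.03]],
  ],
)

```text
clock: 14.4
tool_pos: [0.606, -0.3025, 0.2069]
ee_rot: [-0.002, 0.035, 0.999, 0.001]
contact_force: [0.1, 0.4, -0.2]
gripper_width: 0.045
gripper_force: 20.8
```

Request:
carry_out(
  targets=[
    [[0, 0, -0.002, 0, 0.03], [0, 0, 0, 0, 0.03], [0, 0, -0.002, 0, 0.03], [0, 0, 0, 0, 0.03], [0, 0, 0, 0, 0.03]],
  ],
)

```text
clock: 15.02
tool_pos: [0.6067, -0.3025, 0.2053]
ee_rot: [0.0, 0.035, 0.999, -0.0]
contact_force: [0.5, 0.2, 0.5]
gripper_width: 0.045
gripper_force: 20.8
```

Run:
```python
from h import *
f=grab('top'); g=grab('side')
A=cv2.resize(f['frame'][170:300,380:480,::-1],None,fx=4,fy=4,interpolation=cv2.INTER_CUBIC)
c=proj(g,(.6058,-.3016,.0375)).astype(int); print(c,proj(f,(.6058,-.3016,.0375)),manip.read_state()['tool_pos'])
B=g['frame'][max(c[1]-65,0):c[1]+65,c[0]-50:c[0]+50,::-1]; B=cv2.resize(B,(400,520),interpolation=cv2.INTER_CUBIC)
cv2.imwrite('pics/c7.png',np.hstack([A,B]))
```

```text
[442 296] [433.55228654 202.84970026] [ 0.6066043  -0.30257208  0.20516839]
```

View pics/c7.png

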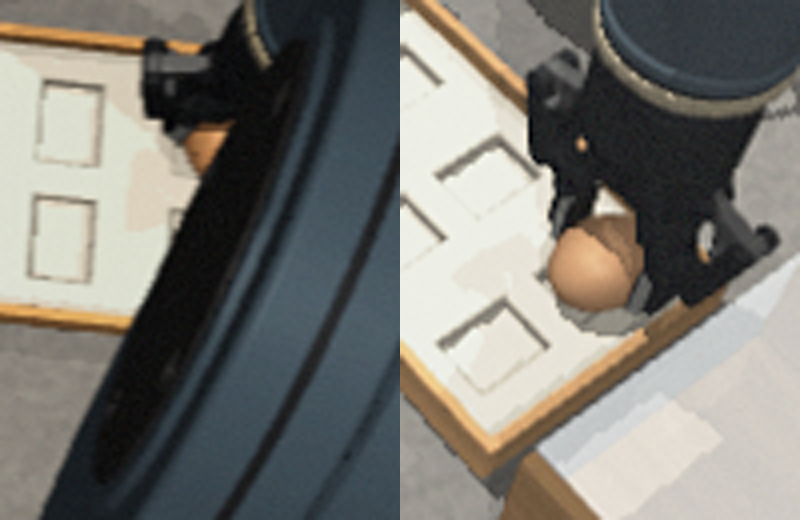

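The side view shows the egg held level just over its well, at crop (595,265), and clear of the front edge. I'll lower it in small steps.

Request:
carry_out(
  targets=[
    [[0, 0, -0.0015, 0, 0.03], [0, 0, 0, 0, 0.03], [0, 0, -0.001, 0, 0.03], [0, 0, 0, 0, 0.03], [0, 0, 0, 0, 0.03]],
  ],
)

```text
clock: 15.75
tool_pos: [0.6068, -0.3026, 0.2032]
ee_rot: [0.0, 0.035, 0.999, -0.0]
contact_force: [-1.1, 0.4, 5.8]
gripper_width: 0.0452
gripper_force: 21.3
```

Request:
carry_out(
  targets=[
    [[0, 0, -0.0005, 0, 0.03], [0, 0, 0, 0, 0.03], [0, 0, -0.0005, 0, 0.03], [0, 0, 0, 0, 0.03], [0, 0, 0, 0, 0.03]],
  ],
)

```text
clock: 16.38
tool_pos: [0.6069, -0.3027, 0.2029]
ee_rot: [0.001, 0.035, 0.999, -0.0]
contact_force: [-2.1, 1.5, 12.5]
gripper_width: 0.0448
gripper_force: 21.8
```

Request:
carry_out(
  targets=[
    [[0, 0, 0.0008, 0, 0.03], [0, 0, 0, 0, 0.05], [0, 0, 0, 0, 0.055], [0, 0, 0, 0, 0.056], [0, 0, 0, 0, 0.056]],
  ],
)

```text
clock: 17.0
tool_pos: [0.6066, -0.3026, 0.2022]
ee_rot: [-0.0, 0.035, 0.999, 0.0]
contact_force: [0.1, -0.1, 0.1]
gripper_width: 0.0559
gripper_force: 0.0
```

Request:
carry_out(
  targets=[
    [[0, 0, 0.01, 0, 0.056], [0, 0, 0.03, 0, 0.056], [0, 0, 0.05, 0, 0.056], [0, 0.06, 0.02, 0, 0.065], [0, 0.06, 0, 0, 0.065]],
  ],
)

```text
clock: 17.62
tool_pos: [0.607, -0.1828, 0.3151]
ee_rot: [0.002, 0.036, 0.999, -0.0]
contact_force: [1.6, 0.8, -0.3]
gripper_width: 0.0646
gripper_force: 0.0
```

Request:
carry_out(
  targets=[
    [[-0.01, 0.06, 0, 0, 0.065], [-0.01, 0.06, 0, 0, 0.065], [-0.01, 0.06, 0, 0, 0.065], [-0.01, 0.06, 0, 0, 0.065], [-0.01, 0.06, 0, 0, 0.065]],
  ],
)

```text
clock: 18.25
tool_pos: [0.5562, 0.1186, 0.3131]
ee_rot: [0.001, 0.035, 0.999, 0.0]
contact_force: [0.2, 0.7, -0.6]
gripper_width: 0.0647
gripper_force: 0.0
```

Request:
carry_out(
  targets=[
    [[0, 0.04, 0, 0, 0.065], [0, 0.04, 0, 0, 0.065], [0, 0, 0, 0, 0.065], [0, 0, 0, 0, 0.065], [0, 0, 0, 0, 0.065]],
  ],
)

```text
clock: 18.88
tool_pos: [0.5568, 0.1953, 0.3124]
ee_rot: [0.0, 0.036, 0.999, -0.0]
contact_force: [0.4, 1.1, 0.3]
gripper_width: 0.0653
gripper_force: 0.0
```

```bash
cat >> h.py <<'E'
WELL=dict(A=(.6185,-.1501),B=(.6122,-.2259),C=(.6058,-.3016),D=(.5527,-.1446),E=(.5464,-.2204),F=(.5401,-.2961))
def report():
    f=grab('top'); g=grab('side')
    for n,x,cams in (('top',f,1),('side',g,1)):
        for e,a in eggs(x,150):
            (u,v),(w,l),t=e
            if not(l<32 and w/l>.68): continue
            p=onz(x,u,v,.0375)
            th=np.deg2rad(t); q=onz(x,u-10*np.sin(th),v+10*np.cos(th),.0375)-p
            y=(np.degrees(np.arctan2(q[1],q[0]))+90)%180-90
            if p[1]<0:
                k=min(WELL,key=lambda k:np.hypot(*(p[:2]-WELL[k]))); d=p[:2]-WELL[k]
                print(n,'well',k,'err',d.round(4),'yaw',round(y))
            elif .08<p[1]<.5 and .3<p[0]<.68:
                z=.051-(p[1]-.242)*.0437; p=onz(x,u,v,z); print(n,'board',p.round(3),'yaw',round(y),round(u),round(v))
    print(manip.read_state()['tool_pos'].round(4))
    return f,g
E
python3 -c "
from h import *
report()"
```

```text
top board [0.429 0.147 0.055] yaw -1 221 277
top board [0.441 0.26  0.05 ] yaw -10 167 271
top board [0.557 0.248 0.051] yaw -26 177 216
top well C err [0.0011 0.0004] yaw -4
side board [0.428 0.152 0.054] yaw 4 240 206
side board [0.441 0.266 0.049] yaw -2 219 179
side board [0.56  0.254 0.05 ] yaw 4 262 160
side board [0.449 0.382 0.045] yaw -35 199 155
[0.5568 0.1955 0.3124]
```

Egg 1 is seated in well C within 1 mm. Next is the egg at (0.560, 0.248), going to well B.

Request:
carry_out(
  targets=[
    [[0.003, 0.052, 0, 0, 0.065], [0, 0, 0, 0, 0.065], [0, 0, -0.04, 0, 0.065], [0, 0, -0.037, 0, 0.065], [0, 0, -0.019, 0, 0.065]],
  ],
)

```text
clock: 19.6
tool_pos: [0.5592, 0.2475, 0.2143]
ee_rot: [-0.001, 0.036, 0.999, -0.001]
contact_force: [-0.1, 1.0, 0.8]
gripper_width: 0.0649
gripper_force: 0.0
```

Request:
carry_out(
  targets=[
    [[0, 0, 0, 0, 0.055], [0, 0, 0, 0, 0.05], [0, 0, 0, 0, 0.03], [0, 0, 0, 0, 0.03], [0, 0, 0, 0, 0.03]],
  ],
)

```text
clock: 20.23
tool_pos: [0.5599, 0.2489, 0.2172]
ee_rot: [0.001, 0.035, 0.999, 0.0]
contact_force: [-1.4, -0.5, 8.2]
gripper_width: 0.0454
gripper_force: 22.0
```

Request:
carry_out(
  targets=[
    [[0, 0, 0.02, 0, 0.03], [0, 0, 0.04, 0, 0.03], [0, -0.02, 0.04, 0, 0.03], [0.01, -0.05, 0, 0, 0.03], [0.01, -0.055, 0, 0, 0.03]],
  ],
)

```text
clock: 20.85
tool_pos: [0.5797, 0.1232, 0.317]
ee_rot: [0.001, 0.034, 0.999, 0.0]
contact_force: [0.6, -0.2, -1.6]
gripper_width: 0.0453
gripper_force: 21.4
```

Request:
carry_out(
  targets=[
    [[0.01, -0.055, 0, 0, 0.03], [0.01, -0.055, 0, 0, 0.03], [0.01, -0.055, 0, 0, 0.03], [0, -0.055, 0, 0, 0.03], [0, -0.055, 0, 0, 0.03]],
  ],
)

```text
clock: 21.48
tool_pos: [0.6094, -0.1531, 0.3163]
ee_rot: [0.0, 0.035, 0.999, -0.0]
contact_force: [0.6, 0.0, 0.0]
gripper_width: 0.0451
gripper_force: 21.4
```

Request:
carry_out(
  targets=[
    [[0, -0.05, 0, 0, 0.03], [0, -0.02, 0, 0, 0.03], [0, 0, 0, 0, 0.03], [0, 0, 0, 0, 0.03], [0, 0, 0, 0, 0.03]],
  ],
)

```text
clock: 22.1
tool_pos: [0.61, -0.2192, 0.3162]
ee_rot: [0.0, 0.034, 0.999, 0.0]
contact_force: [-0.0, 0.7, -1.0]
gripper_width: 0.0449
gripper_force: 21.4
```

Request:
carry_out(
  targets=[
    [[0.002, -0.007, -0.02, 0, 0.03], [0, 0, -0.035, 0, 0.03], [0, 0, -0.035, 0, 0.03], [0, 0, -0.0185, 0, 0.03], [0, 0, 0, 0, 0.03]],
  ],
)

```text
clock: 22.72
tool_pos: [0.6114, -0.228, 0.206]
ee_rot: [-0.001, 0.035, 0.999, 0.0]
contact_force: [-0.1, -0.6, -0.7]
gripper_width: 0.045
gripper_force: 21.6
```

Request:
carry_out(
  targets=[
    [[0, 0, -0.001, 0, 0.03], [0, 0, -0.001, 0, 0.03], [0, 0, 0, 0, 0.03], [0, 0, 0, 0, 0.03], [0, 0, 0, 0, 0.03]],
  ],
)

```text
clock: 23.35
tool_pos: [0.6116, -0.2283, 0.2058]
ee_rot: [0.0, 0.035, 0.999, -0.0]
contact_force: [0.2, 0.7, -1.0]
gripper_width: 0.0449
gripper_force: 21.6
```

Request:
carry_out(
  targets=[
    [[0.0005, 0.002, 0, 0, 0.03], [0, 0, -0.001, 0, 0.03], [0, 0, 0, 0, 0.03], [0, 0, -0.0005, 0, 0.03], [0, 0, 0, 0, 0.03]],
  ],
)

```text
clock: 23.98
tool_pos: [0.6121, -0.2263, 0.2041]
ee_rot: [-0.0, 0.035, 0.999, -0.0]
contact_force: [0.5, 0.5, -0.9]
gripper_width: 0.0449
gripper_force: 21.6
```

Request:
carry_out(
  targets=[
    [[0, 0, -0.0005, 0, 0.03], [0, 0, 0, 0, 0.03], [0, 0, 0, 0, 0.03], [0, 0, 0, 0, 0.03], [0, 0, 0, 0, 0.03]],
  ],
)

```text
clock: 24.6
tool_pos: [0.6121, -0.2262, 0.2036]
ee_rot: [0.0, 0.035, 0.999, -0.0]
contact_force: [0.2, 0.4, -1.4]
gripper_width: 0.0452
gripper_force: 21.6
```

Request:
carry_out(
  targets=[
    [[0, 0, -0.0006, 0, 0.03], [0, 0, 0, 0, 0.03], [0, 0, -0.0006, 0, 0.03], [0, 0, 0, 0, 0.03], [0, 0, 0, 0, 0.03]],
  ],
)

```text
clock: 25.22
tool_pos: [0.6122, -0.2263, 0.2026]
ee_rot: [0.0, 0.035, 0.999, -0.0]
contact_force: [-0.0, -0.3, 2.4]
gripper_width: 0.045
gripper_force: 21.8
```

Request:
carry_out(
  targets=[
    [[0, 0, -0.0006, 0, 0.03], [0, 0, 0, 0, 0.03], [0, 0, 0, 0, 0.03], [0, 0, 0, 0, 0.03], [0, 0, 0, 0, 0.03]],
  ],
)

```text
clock: 25.85
tool_pos: [0.6124, -0.2262, 0.2021]
ee_rot: [0.0, 0.035, 0.999, -0.0]
contact_force: [1.3, 2.3, 5.4]
gripper_width: 0.0452
gripper_force: 22.0
```

Request:
carry_out(
  targets=[
    [[0, 0, 0.0006, 0, 0.03], [0, 0, 0, 0, 0.05], [0, 0, 0, 0, 0.055], [0, 0, 0, 0, 0.056], [0, 0, 0, 0, 0.056]],
  ],
)

```text
clock: 26.48
tool_pos: [0.612, -0.2263, 0.2023]
ee_rot: [-0.0, 0.035, 0.999, -0.0]
contact_force: [0.2, 0.0, -0.2]
gripper_width: 0.056
gripper_force: 0.0
```

Request:
carry_out(
  targets=[
    [[0, 0, 0.01, 0, 0.056], [0, 0, 0.03, 0, 0.056], [0, 0, 0.05, 0, 0.056], [0, 0.06, 0.02, 0, 0.065], [-0.01, 0.06, 0, 0, 0.065]],
  ],
)

```text
clock: 27.1
tool_pos: [0.6029, -0.1062, 0.315]
ee_rot: [0.003, 0.036, 0.999, -0.0]
contact_force: [0.9, 1.3, -0.4]
gripper_width: 0.0649
gripper_force: 0.0
```

Request:
carry_out(
  targets=[
    [[-0.02, 0.06, 0, 0, 0.065], [-0.02, 0.06, 0, 0, 0.065], [-0.02, 0.06, 0, 0, 0.065], [-0.03, 0.06, 0, -0.03, 0.065], [-0.03, 0.05, 0, -0.03, 0.065]],
  ],
)

```text
clock: 27.72
tool_pos: [0.4839, 0.1789, 0.313]
ee_rot: [0.001, 0.065, 0.998, 0.001]
contact_force: [0.8, 1.2, 0.5]
gripper_width: 0.065
gripper_force: 0.0
```

Request:
carry_out(
  targets=[
    [[-0.03, 0.04, 0, -0.03, 0.065], [0, 0, 0, 0, 0.065], [0, 0, 0, 0, 0.065], [0, 0, 0, 0, 0.065], [0, 0, 0, 0, 0.065]],
  ],
)

```text
clock: 28.35
tool_pos: [0.4555, 0.2157, 0.3123]
ee_rot: [0.0, 0.081, 0.997, -0.0]
contact_force: [0.4, 0.4, -0.4]
gripper_width: 0.0652
gripper_force: 0.0
```

```bash
python3 -c "
from h import *
report()"
```

```text
top board [0.429 0.147 0.055] yaw -1 221 277
top board [0.435 0.259 0.05 ] yaw -52 167 273
top well C err [ 0.0009 -0.0012] yaw -2
top well B err [ 0.0014 -0.0017] yaw -1
side board [0.428 0.153 0.054] yaw 3 240 206
side board [0.44  0.266 0.049] yaw -4 219 179
side board [0.449 0.382 0.045] yaw -37 198 155
[0.4553 0.2161 0.3122]
```

Request:
carry_out(
  targets=[
    [[-0.014, 0.045, 0, 0, 0.065], [0, 0, 0, 0, 0.065], [0, 0, -0.04, 0, 0.065], [0, 0, -0.037, 0, 0.065], [0, 0, -0.019, 0, 0.065]],
  ],
)

```text
clock: 29.08
tool_pos: [0.4408, 0.2609, 0.2145]
ee_rot: [-0.001, 0.081, 0.997, -0.001]
contact_force: [0.3, -0.5, 0.7]
gripper_width: 0.0654
gripper_force: 0.0
```

Request:
carry_out(
  targets=[
    [[0, 0, 0, 0, 0.055], [0, 0, 0, 0, 0.05], [0, 0, 0, 0, 0.03], [0, 0, 0, 0, 0.03], [0, 0, 0, 0, 0.03]],
  ],
)

```text
clock: 29.7
tool_pos: [0.4412, 0.262, 0.2172]
ee_rot: [0.001, 0.08, 0.997, 0.001]
contact_force: [-1.0, -1.2, 7.3]
gripper_width: 0.0454
gripper_force: 20.3
```

Request:
carry_out(
  targets=[
    [[0, 0, 0.02, 0, 0.03], [0, 0, 0.04, 0, 0.03], [0.01, -0.02, 0.04, 0, 0.03], [0.02, -0.04, 0, 0.03, 0.03], [0.03, -0.05, 0, 0.03, 0.03]],
  ],
)

```text
clock: 30.32
tool_pos: [0.501, 0.1519, 0.3174]
ee_rot: [0.001, 0.048, 0.999, 0.001]
contact_force: [1.8, -0.0, -0.7]
gripper_width: 0.0444
gripper_force: 21.1
```

Request:
carry_out(
  targets=[
    [[0.03, -0.05, 0, 0.03, 0.03], [0.03, -0.05, 0, 0, 0.03], [0.03, -0.05, 0, 0, 0.03], [0.015, -0.05, 0, 0, 0.03], [0.01, -0.05, 0, 0, 0.03]],
  ],
)

```text
clock: 30.95
tool_pos: [0.6163, -0.0999, 0.3164]
ee_rot: [0.0, 0.035, 0.999, -0.0]
contact_force: [1.0, 0.2, -1.2]
gripper_width: 0.0448
gripper_force: 21.1
```

Request:
carry_out(
  targets=[
    [[0, -0.04, 0, 0, 0.03], [0, 0, 0, 0, 0.03], [0, 0, 0, 0, 0.03], [0, 0, 0, 0, 0.03], [0, 0, 0, 0, 0.03]],
  ],
)

```text
clock: 31.58
tool_pos: [0.616, -0.1369, 0.3163]
ee_rot: [0.0, 0.034, 0.999, 0.0]
contact_force: [-0.5, 0.6, -1.4]
gripper_width: 0.0454
gripper_force: 21.1
```

Request:
carry_out(
  targets=[
    [[0.002, -0.0125, -0.02, 0, 0.03], [0, 0, -0.035, 0, 0.03], [0, 0, -0.035, 0, 0.03], [0, 0, -0.02, 0, 0.03], [0, 0, 0, 0, 0.03]],
  ],
)

```text
clock: 32.2
tool_pos: [0.6174, -0.1511, 0.2037]
ee_rot: [-0.001, 0.035, 0.999, 0.0]
contact_force: [-0.3, -0.7, 0.3]
gripper_width: 0.045
gripper_force: 21.8
```

Request:
carry_out(
  targets=[
    [[0, 0, -0.0006, 0, 0.03], [0, 0, 0, 0, 0.03], [0, 0, 0, 0, 0.03], [0, 0, 0, 0, 0.03], [0, 0, 0, 0, 0.03]],
  ],
)

```text
clock: 32.83
tool_pos: [0.6179, -0.1506, 0.2058]
ee_rot: [0.0, 0.035, 0.999, -0.0]
contact_force: [-0.7, -0.2, -0.7]
gripper_width: 0.045
gripper_force: 21.8
```

Request:
carry_out(
  targets=[
    [[0, 0.0005, -0.0012, 0, 0.03], [0, 0, 0, 0, 0.03], [0, 0, -0.0006, 0, 0.03], [0, 0, 0, 0, 0.03], [0, 0, 0, 0, 0.03]],
  ],
)

```text
clock: 33.45
tool_pos: [0.6179, -0.1502, 0.2038]
ee_rot: [-0.0, 0.035, 0.999, -0.0]
contact_force: [-0.3, -0.6, -0.3]
gripper_width: 0.045
gripper_force: 21.8
```

Request:
carry_out(
  targets=[
    [[0, 0, -0.0006, 0, 0.03], [0, 0, 0, 0, 0.03], [0, 0, 0, 0, 0.03], [0, 0, 0, 0, 0.03], [0, 0, 0, 0, 0.03]],
  ],
)

```text
clock: 34.08
tool_pos: [0.6179, -0.1502, 0.2032]
ee_rot: [0.0, 0.035, 0.999, -0.0]
contact_force: [0.2, 0.6, -0.2]
gripper_width: 0.0451
gripper_force: 21.8
```

Request:
carry_out(
  targets=[
    [[0, 0, -0.0006, 0, 0.03], [0, 0, 0, 0, 0.03], [0, 0, 0, 0, 0.03], [0, 0, 0, 0, 0.03], [0, 0, 0, 0, 0.03]],
  ],
)

```text
clock: 34.7
tool_pos: [0.6179, -0.1502, 0.2026]
ee_rot: [0.0, 0.035, 0.999, -0.0]
contact_force: [0.2, -0.2, -0.6]
gripper_width: 0.0453
gripper_force: 21.8
```

Request:
carry_out(
  targets=[
    [[0, 0, -0.0006, 0, 0.03], [0, 0, 0, 0, 0.03], [0, 0, 0, 0, 0.03], [0, 0, 0, 0, 0.03], [0, 0, 0, 0, 0.03]],
  ],
)

```text
clock: 35.33
tool_pos: [0.6179, -0.1502, 0.202]
ee_rot: [0.0, 0.035, 0.999, 0.0]
contact_force: [1.3, 0.2, -0.8]
gripper_width: 0.0452
gripper_force: 21.8
```

Request:
carry_out(
  targets=[
    [[0, 0, -0.0006, 0, 0.03], [0, 0, 0, 0, 0.03], [0, 0, 0, 0, 0.03], [0, 0, 0, 0, 0.03], [0, 0, 0, 0, 0.03]],
  ],
)

```text
clock: 35.95
tool_pos: [0.618, -0.1501, 0.2015]
ee_rot: [0.0, 0.035, 0.999, 0.0]
contact_force: [0.1, 0.5, 2.3]
gripper_width: 0.0452
gripper_force: 21.9
```

Request:
carry_out(
  targets=[
    [[0, 0, 0, 0, 0.048], [0, 0, 0, 0, 0.052], [0, 0, 0, 0, 0.055], [0, 0, 0, 0, 0.055], [0, 0, 0, 0, 0.055]],
  ],
)

```text
clock: 36.58
tool_pos: [0.6178, -0.1502, 0.2014]
ee_rot: [-0.0, 0.035, 0.999, -0.0]
contact_force: [0.3, -0.6, -0.3]
gripper_width: 0.0547
gripper_force: 0.0
```

Request:
carry_out(
  targets=[
    [[0, 0, 0.01, 0, 0.055], [0, 0, 0.03, 0, 0.055], [0, 0, 0.05, 0, 0.055], [0, 0.05, 0.025, 0, 0.065], [-0.01, 0.06, 0, 0, 0.065]],
  ],
)

```text
clock: 37.2
tool_pos: [0.6088, -0.0403, 0.3197]
ee_rot: [0.003, 0.037, 0.999, -0.0]
contact_force: [0.6, 0.8, -0.6]
gripper_width: 0.0649
gripper_force: 0.0
```

Request:
carry_out(
  targets=[
    [[-0.03, 0.05, 0, 0, 0.065], [-0.03, 0.05, 0, 0, 0.065], [-0.03, 0.04, 0, 0, 0.065], [-0.03, 0.02, 0, 0, 0.065], [-0.03, 0.01, 0, 0, 0.065]],
  ],
)

```text
clock: 37.83
tool_pos: [0.4568, 0.1313, 0.3171]
ee_rot: [0.0, 0.034, 0.999, 0.0]
contact_force: [1.3, 0.0, -0.7]
gripper_width: 0.065
gripper_force: 0.0
```

Request:
carry_out(
  targets=[
    [[0, 0, 0, 0, 0.065], [0, 0, 0, 0, 0.065], [0, 0, 0, 0, 0.065], [0, 0, 0, 0, 0.065], [0, 0, 0, 0, 0.065]],
  ],
)

```text
clock: 38.45
tool_pos: [0.4581, 0.1296, 0.3163]
ee_rot: [-0.0, 0.036, 0.999, -0.0]
contact_force: [-0.2, -0.3, -0.6]
gripper_width: 0.0649
gripper_force: 0.0
```

```bash
python3 -c "
from h import *
report()"
```

```text
top board [0.429 0.147 0.055] yaw -4 221 278
top well C err [ 0.0007 -0.0025] yaw -4
top well B err [ 0.0011 -0.0023] yaw -1
top well A err [ 0.0015 -0.0023] yaw -3
side board [0.428 0.152 0.054] yaw 2 240 206
side board [0.449 0.382 0.045] yaw -35 199 155
[0.458  0.1297 0.3163]
```

Request:
carry_out(
  targets=[
    [[-0.0295, 0.0195, 0, 0, 0.065], [0, 0, 0, 0, 0.065], [0, 0, -0.04, 0, 0.065], [0, 0, -0.037, 0, 0.065], [0, 0, -0.02, 0, 0.065]],
  ],
)

```text
clock: 39.17
tool_pos: [0.4286, 0.1489, 0.2179]
ee_rot: [-0.0, 0.036, 0.999, -0.0]
contact_force: [0.4, -0.1, -0.2]
gripper_width: 0.0651
gripper_force: 0.0
```

Request:
carry_out(
  targets=[
    [[0, 0, 0, 0, 0.055], [0, 0, 0, 0, 0.05], [0, 0, 0, 0, 0.03], [0, 0, 0, 0, 0.03], [0, 0, 0, 0, 0.03]],
  ],
)

```text
clock: 39.8
tool_pos: [0.4288, 0.1494, 0.2203]
ee_rot: [0.001, 0.035, 0.999, 0.0]
contact_force: [-0.9, -0.2, 7.5]
gripper_width: 0.0448
gripper_force: 20.2
```

Request:
carry_out(
  targets=[
    [[0, 0, 0.02, 0, 0.03], [0, 0, 0.04, 0, 0.03], [0.01, -0.02, 0.04, 0, 0.03], [0.02, -0.04, 0, 0, 0.03], [0.03, -0.05, 0, 0, 0.03]],
  ],
)

```text
clock: 40.42
tool_pos: [0.4886, 0.0392, 0.3206]
ee_rot: [0.001, 0.034, 0.999, 0.001]
contact_force: [0.8, 0.9, -0.9]
gripper_width: 0.045
gripper_force: 21.2
```

Request:
carry_out(
  targets=[
    [[0.03, -0.055, 0, 0, 0.03], [0.02, -0.055, 0, 0, 0.03], [0, -0.055, 0, 0, 0.03], [0, -0.055, 0, 0, 0.03], [0, -0.055, 0, 0, 0.03]],
  ],
)

```text
clock: 41.05
tool_pos: [0.538, -0.2372, 0.3198]
ee_rot: [0.0, 0.035, 0.999, 0.0]
contact_force: [1.3, 0.2, -0.6]
gripper_width: 0.045
gripper_force: 21.2
```

Request:
carry_out(
  targets=[
    [[0, -0.045, 0, 0, 0.03], [0, -0.015, 0, 0, 0.03], [0, 0, 0, 0, 0.03], [0, 0, 0, 0, 0.03], [0, 0, 0, 0, 0.03]],
  ],
)

```text
clock: 41.68
tool_pos: [0.5388, -0.2938, 0.3195]
ee_rot: [0.0, 0.034, 0.999, 0.0]
contact_force: [-0.0, 0.1, -2.1]
gripper_width: 0.045
gripper_force: 21.2
```

Request:
carry_out(
  targets=[
    [[0.0, -0.004, -0.02, 0, 0.03], [0, 0, -0.035, 0, 0.03], [0, 0, -0.035, 0, 0.03], [0, 0, -0.0235, 0, 0.03], [0, 0, 0, 0, 0.03]],
  ],
)

```text
clock: 42.3
tool_pos: [0.5385, -0.2982, 0.2046]
ee_rot: [-0.001, 0.035, 0.999, 0.001]
contact_force: [-0.3, -0.4, 0.3]
gripper_width: 0.045
gripper_force: 21.2
```

Request:
carry_out(
  targets=[
    [[0, 0, 0, 0, 0.03], [0, 0, 0, 0, 0.03], [0, 0, 0, 0, 0.03], [0, 0, 0, 0, 0.03], [0, 0, 0, 0, 0.03]],
  ],
)

```text
clock: 42.92
tool_pos: [0.5383, -0.2996, 0.206]
ee_rot: [0.0, 0.035, 0.999, -0.0]
contact_force: [-0.7, -0.2, -0.8]
gripper_width: 0.0452
gripper_force: 21.2
```

Request:
carry_out(
  targets=[
    [[0.0012, 0.0015, 0, 0, 0.03], [0, 0, -0.0012, 0, 0.03], [0, 0, 0, 0, 0.03], [0, 0, -0.0006, 0, 0.03], [0, 0, 0, 0, 0.03]],
  ],
)

```text
clock: 43.55
tool_pos: [0.5395, -0.298, 0.204]
ee_rot: [-0.0, 0.035, 0.999, 0.0]
contact_force: [0.4, -0.6, -0.8]
gripper_width: 0.0442
gripper_force: 21.2
```

Request:
carry_out(
  targets=[
    [[0, 0, -0.0006, 0, 0.03], [0, 0, 0, 0, 0.03], [0, 0, 0, 0, 0.03], [0, 0, 0, 0, 0.03], [0, 0, 0, 0, 0.03]],
  ],
)

```text
clock: 44.18
tool_pos: [0.5395, -0.2981, 0.2035]
ee_rot: [0.0, 0.035, 0.999, -0.0]
contact_force: [-0.5, 0.4, -0.7]
gripper_width: 0.0454
gripper_force: 21.2
```

Request:
carry_out(
  targets=[
    [[0, 0, -0.0006, 0, 0.03], [0, 0, 0, 0, 0.03], [0, 0, 0, 0, 0.03], [0, 0, 0, 0, 0.03], [0, 0, 0, 0, 0.03]],
  ],
)

```text
clock: 44.8
tool_pos: [0.5395, -0.2981, 0.2029]
ee_rot: [-0.0, 0.035, 0.999, -0.0]
contact_force: [-0.1, -0.8, -1.1]
gripper_width: 0.0451
gripper_force: 21.2
```

Request:
carry_out(
  targets=[
    [[0, 0, -0.0006, 0, 0.03], [0, 0, 0, 0, 0.03], [0, 0, 0, 0, 0.03], [0, 0, 0, 0, 0.03], [0, 0, 0, 0, 0.03]],
  ],
)

```text
clock: 45.42
tool_pos: [0.5395, -0.298, 0.2023]
ee_rot: [0.0, 0.035, 0.999, -0.0]
contact_force: [-0.6, -0.5, 0.0]
gripper_width: 0.0448
gripper_force: 21.3
```

Request:
carry_out(
  targets=[
    [[0, 0, -0.0006, 0, 0.03], [0, 0, 0, 0, 0.03], [0, 0, 0, 0, 0.03], [0, 0, 0, 0, 0.03], [0, 0, 0, 0, 0.03]],
  ],
)

```text
clock: 46.05
tool_pos: [0.5396, -0.298, 0.2018]
ee_rot: [0.0, 0.035, 0.999, -0.0]
contact_force: [-0.1, 1.8, 6.0]
gripper_width: 0.0453
gripper_force: 21.6
```

Request:
carry_out(
  targets=[
    [[0, 0, -0.0004, 0, 0.03], [0, 0, 0, 0, 0.03], [0, 0, 0, 0, 0.03], [0, 0, 0, 0, 0.03], [0, 0, 0, 0, 0.03]],
  ],
)

```text
clock: 46.68
tool_pos: [0.5397, -0.2981, 0.2017]
ee_rot: [0.0, 0.035, 0.999, -0.0]
contact_force: [0.4, 1.7, 7.0]
gripper_width: 0.0448
gripper_force: 21.8
```

Request:
carry_out(
  targets=[
    [[0, 0, 0.0003, 0, 0.048], [0, 0, 0, 0, 0.052], [0, 0, 0, 0, 0.055], [0, 0, 0, 0, 0.055], [0, 0, 0, 0, 0.055]],
  ],
)

```text
clock: 47.3
tool_pos: [0.5395, -0.2981, 0.2015]
ee_rot: [-0.0, 0.035, 0.999, 0.0]
contact_force: [0.1, -0.5, 0.1]
gripper_width: 0.055
gripper_force: 0.0
```

Request:
carry_out(
  targets=[
    [[0, 0, 0.01, 0, 0.055], [0, 0, 0.03, 0, 0.055], [0, 0, 0.05, 0, 0.055], [0, 0.05, 0.025, 0, 0.065], [0, 0.06, 0, 0, 0.065]],
  ],
)

```text
clock: 47.92
tool_pos: [0.5398, -0.1882, 0.3196]
ee_rot: [0.003, 0.037, 0.999, -0.001]
contact_force: [0.9, 1.2, -0.9]
gripper_width: 0.0651
gripper_force: 0.0
```

Request:
carry_out(
  targets=[
    [[0, 0.06, 0, 0, 0.065], [0, 0.06, 0, 0, 0.065], [0, 0.06, 0, 0, 0.065], [0, 0.05, 0, -0.1, 0.065], [0, 0, 0, -0.1, 0.065]],
  ],
)

```text
clock: 48.55
tool_pos: [0.5393, 0.047, 0.3172]
ee_rot: [0.0, 0.133, 0.991, 0.001]
contact_force: [1.0, -0.8, 0.4]
gripper_width: 0.0646
gripper_force: 0.0
```

```bash
python3 -c "
from h import *
f,g=report()
A=cv2.resize(f['frame'][220:310,70:170,::-1],None,fx=4,fy=4,interpolation=cv2.INTER_CUBIC)
B=cv2.resize(g['frame'][110:200,150:250,::-1],None,fx=4,fy=4,interpolation=cv2.INTER_CUBIC)
cv2.imwrite('pics/c8.png',np.hstack([A,B]))"
```

```text
top well F err [ 0.0022 -0.0027] yaw 0
top well C err [ 0.0007 -0.0025] yaw -5
top well B err [ 0.0009 -0.0022] yaw -2
top well A err [ 0.0014 -0.0023] yaw -5
side board [0.449 0.382 0.045] yaw -36 198 155
[0.5394 0.0431 0.3172]
```

View pics/c8.png

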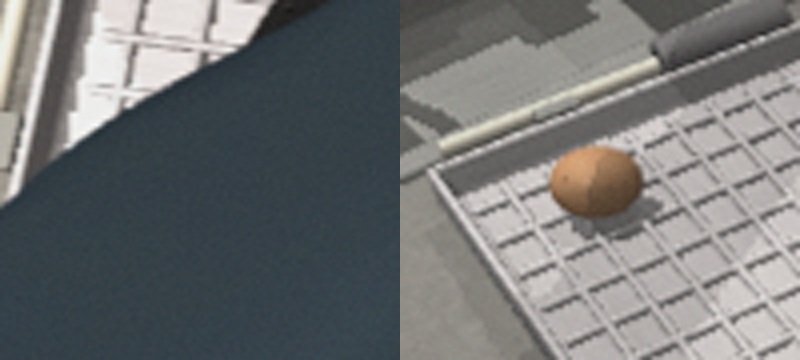

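The top view is blocked by the arm. In the side view the last egg has not moved, at (198,155). Using the earlier top fix it is at (0.449, 0.376) with yaw about -20°.

Request:
carry_out(
  targets=[
    [[-0.01, 0.05, 0, -0.04, 0.065], [-0.015, 0.055, 0, -0.04, 0.065], [-0.02, 0.06, 0, 0, 0.065], [-0.02, 0.06, 0, 0, 0.065], [-0.015, 0.06, 0, 0, 0.065]],
  ],
)

```text
clock: 49.28
tool_pos: [0.4597, 0.3262, 0.3173]
ee_rot: [0.0, 0.174, 0.985, 0.0]
contact_force: [1.2, 0.5, 0.4]
gripper_width: 0.0646
gripper_force: 0.0
```

Request:
carry_out(
  targets=[
    [[-0.01, 0.03, 0, 0, 0.065], [0, 0, 0, 0, 0.065], [0, 0, 0, 0, 0.065], [0, 0, 0, 0, 0.065], [0, 0, 0, 0, 0.065]],
  ],
)

```text
clock: 49.9
tool_pos: [0.4506, 0.3544, 0.3168]
ee_rot: [0.0, 0.175, 0.985, -0.0]
contact_force: [0.3, -0.6, -0.3]
gripper_width: 0.0653
gripper_force: 0.0
```

```bash
python3 -c "
from h import *
f,g=report()
B=cv2.resize(g['frame'][80:200,120:270,::-1],None,fx=4,fy=4,interpolation=cv2.INTER_CUBIC)
cv2.imwrite('pics/c9.png',B)"
```

```text
top well F err [ 0.0019 -0.0026] yaw 1
top well C err [ 0.0007 -0.0025] yaw -3
top well B err [ 0.001  -0.0023] yaw 0
top well A err [ 0.0013 -0.0024] yaw -3
side board [0.449 0.382 0.045] yaw -38 198 155
[0.4503 0.3549 0.3167]
```

View pics/c9.png

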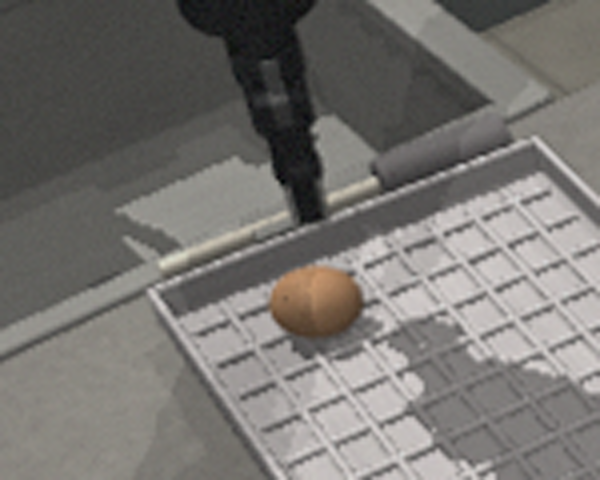

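The egg at side pixel (198,155) lies clear of the rim, with the open fingers above it. Going down.

Request:
carry_out(
  targets=[
    [[-0.0015, 0.021, 0, 0, 0.068], [0, 0, -0.03, 0, 0.068], [0, 0, -0.04, 0, 0.068], [0, 0, -0.03, 0, 0.068], [0, 0, -0.0055, 0, 0.068]],
  ],
)

```text
clock: 50.62
tool_pos: [0.4477, 0.3775, 0.2092]
ee_rot: [-0.001, 0.174, 0.985, -0.001]
contact_force: [-0.6, -0.2, -0.3]
gripper_width: 0.0682
gripper_force: 0.0
```

Request:
carry_out(
  targets=[
    [[0, 0, 0, 0, 0.055], [0, 0, 0, 0, 0.05], [0, 0, 0, 0, 0.03], [0, 0, 0, 0, 0.03], [0, 0, 0, 0, 0.03]],
  ],
)

```text
clock: 51.25
tool_pos: [0.4487, 0.3766, 0.2124]
ee_rot: [0.0, 0.175, 0.985, 0.001]
contact_force: [-0.6, -0.8, 5.9]
gripper_width: 0.0449
gripper_force: 19.7
```

Request:
carry_out(
  targets=[
    [[0, 0, 0.02, 0, 0.03], [0, 0, 0.04, 0, 0.03], [0.01, -0.02, 0.04, 0, 0.03], [0.02, -0.04, 0, 0.05, 0.03], [0.03, -0.05, 0, 0.1, 0.03]],
  ],
)

```text
clock: 51.88
tool_pos: [0.5084, 0.2668, 0.3125]
ee_rot: [0.001, 0.097, 0.995, 0.001]
contact_force: [1.6, -0.4, -0.8]
gripper_width: 0.0453
gripper_force: 21.2
```

Request:
carry_out(
  targets=[
    [[0.02, -0.055, 0, 0.1, 0.03], [0.02, -0.06, 0, 0.023, 0.03], [0, -0.06, 0, 0, 0.03], [0, -0.06, 0, 0, 0.03], [0, -0.06, 0, 0, 0.03]],
  ],
)

```text
clock: 52.5
tool_pos: [0.5481, -0.0297, 0.3119]
ee_rot: [0.001, 0.039, 0.999, 0.0]
contact_force: [1.9, 0.4, -0.7]
gripper_width: 0.0449
gripper_force: 21.2
```

Request:
carry_out(
  targets=[
    [[0, -0.06, 0, 0, 0.03], [0, -0.035, 0, 0, 0.03], [0, 0, 0, 0, 0.03], [0, 0, 0, 0, 0.03], [0, 0, 0, 0, 0.03]],
  ],
)

```text
clock: 53.12
tool_pos: [0.5484, -0.1212, 0.3113]
ee_rot: [0.0, 0.038, 0.999, 0.0]
contact_force: [0.3, 0.2, -0.2]
gripper_width: 0.0449
gripper_force: 21.2
```

Request:
carry_out(
  targets=[
    [[0.004, -0.0255, -0.0, 0, 0.03], [0, 0, -0.035, 0, 0.03], [0, 0, -0.04, 0, 0.03], [0, 0, -0.0305, 0, 0.03], [0, 0, 0, 0, 0.03]],
  ],
)

```text
clock: 53.75
tool_pos: [0.5518, -0.1468, 0.2039]
ee_rot: [-0.002, 0.038, 0.999, 0.001]
contact_force: [-0.3, -0.7, -0.9]
gripper_width: 0.045
gripper_force: 21.6
```

Request:
carry_out(
  targets=[
    [[0, 0, 0, 0, 0.03], [0, 0, 0, 0, 0.03], [0, 0, 0, 0, 0.03], [0, 0, 0, 0, 0.03], [0, 0, 0, 0, 0.03]],
  ],
)

```text
clock: 54.38
tool_pos: [0.5522, -0.1483, 0.2058]
ee_rot: [0.0, 0.039, 0.999, -0.0]
contact_force: [-0.7, -0.3, -0.8]
gripper_width: 0.0451
gripper_force: 21.6
```

Run:
```python
from h import *
g=grab('side'); f=grab('top')
c=proj(g,(.5525,-.147,.0375)).astype(int); print(c,manip.read_state()['tool_pos'])
B=g['frame'][c[1]-65:c[1]+65,c[0]-75:c[0]+75,::-1]; cv2.imwrite('pics/c10.png',cv2.resize(B,None,fx=4,fy=4,interpolation=cv2.INTER_CUBIC))
```

```text
[368 262] [ 0.55220158 -0.14832329  0.20565731]
```

View pics/c10.png

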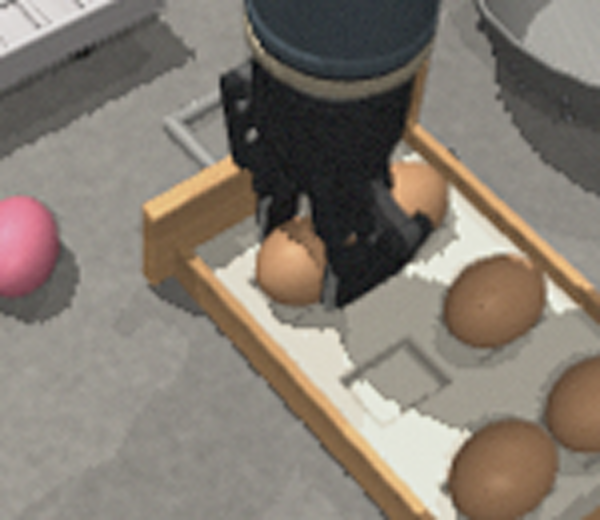

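Four eggs are seated, and the fifth at crop (295,265) is over its well. I'll nudge y by +1.3 mm and lower it.

Request:
carry_out(
  targets=[
    [[0, 0.0013, -0.0012, 0, 0.03], [0, 0, 0, 0, 0.03], [0, 0, -0.0008, 0, 0.03], [0, 0, 0, 0, 0.03], [0, 0, 0, 0, 0.03]],
  ],
)

```text
clock: 55.1
tool_pos: [0.5522, -0.147, 0.2036]
ee_rot: [-0.0, 0.039, 0.999, -0.0]
contact_force: [-0.3, 0.0, -0.6]
gripper_width: 0.0451
gripper_force: 21.6
```

Request:
carry_out(
  targets=[
    [[0, 0, -0.0006, 0, 0.03], [0, 0, 0, 0, 0.03], [0, 0, 0, 0, 0.03], [0, 0, 0, 0, 0.03], [0, 0, 0, 0, 0.03]],
  ],
)

```text
clock: 55.72
tool_pos: [0.5522, -0.147, 0.203]
ee_rot: [-0.0, 0.039, 0.999, -0.0]
contact_force: [-0.7, -1.1, 0.1]
gripper_width: 0.045
gripper_force: 21.6
```

Request:
carry_out(
  targets=[
    [[0, 0, -0.0006, 0, 0.03], [0, 0, 0, 0, 0.03], [0, 0, 0, 0, 0.03], [0, 0, 0, 0, 0.03], [0, 0, 0, 0, 0.03]],
  ],
)

```text
clock: 56.35
tool_pos: [0.5522, -0.147, 0.2024]
ee_rot: [0.0, 0.039, 0.999, -0.0]
contact_force: [-0.0, 0.1, 0.2]
gripper_width: 0.0449
gripper_force: 21.6
```

Request:
carry_out(
  targets=[
    [[0, 0, -0.0006, 0, 0.03], [0, 0, 0, 0, 0.03], [0, 0, 0, 0, 0.03], [0, 0, 0, 0, 0.03], [0, 0, 0, 0, 0.03]],
  ],
)

```text
clock: 56.98
tool_pos: [0.5522, -0.147, 0.2018]
ee_rot: [-0.0, 0.039, 0.999, -0.0]
contact_force: [0.0, 1.0, -0.4]
gripper_width: 0.0449
gripper_force: 21.6
```

Request:
carry_out(
  targets=[
    [[0, 0, -0.0005, 0, 0.03], [0, 0, 0, 0, 0.03], [0, 0, 0, 0, 0.03], [0, 0, 0, 0, 0.03], [0, 0, 0, 0, 0.03]],
  ],
)

```text
clock: 57.6
tool_pos: [0.5522, -0.147, 0.2013]
ee_rot: [0.0, 0.039, 0.999, -0.0]
contact_force: [0.1, -0.3, -1.2]
gripper_width: 0.045
gripper_force: 21.6
```

Request:
carry_out(
  targets=[
    [[0, 0, -0.0005, 0, 0.03], [0, 0, 0, 0, 0.03], [0, 0, 0, 0, 0.03], [0, 0, 0, 0, 0.03], [0, 0, 0, 0, 0.03]],
  ],
)

```text
clock: 58.22
tool_pos: [0.5523, -0.1469, 0.2008]
ee_rot: [0.0, 0.039, 0.999, -0.0]
contact_force: [-0.4, 0.8, -0.5]
gripper_width: 0.045
gripper_force: 21.7
```

Request:
carry_out(
  targets=[
    [[0, 0, -0.0005, 0, 0.03], [0, 0, 0, 0, 0.03], [0, 0, 0, 0, 0.03], [0, 0, 0, 0, 0.03], [0, 0, 0, 0, 0.03]],
  ],
)

```text
clock: 58.85
tool_pos: [0.5523, -0.1469, 0.2004]
ee_rot: [0.0, 0.039, 0.999, 0.0]
contact_force: [-0.7, 2.6, 3.5]
gripper_width: 0.045
gripper_force: 22.0
```

Contact. Release, rise and move to above the handle's front, then check.

Request:
carry_out(
  targets=[
    [[0, 0, 0.0002, 0, 0.048], [0, 0, 0, 0, 0.052], [0, 0, 0, 0, 0.055], [0, 0, 0, 0, 0.055], [0, 0, 0, 0, 0.055]],
  ],
)

```text
clock: 59.48
tool_pos: [0.5522, -0.147, 0.2005]
ee_rot: [0.0, 0.039, 0.999, -0.0]
contact_force: [-0.3, -0.2, 0.6]
gripper_width: 0.0551
gripper_force: 0.0
```

Request:
carry_out(
  targets=[
    [[0, 0, 0.01, 0, 0.055], [0, 0, 0.03, 0, 0.055], [0, 0, 0.05, 0, 0.05], [0.01, 0.06, 0, 0, 0.03], [0.01, 0.06, 0, 0, 0.03]],
  ],
)

```text
clock: 60.1
tool_pos: [0.5726, -0.0263, 0.2922]
ee_rot: [0.001, 0.04, 0.999, 0.0]
contact_force: [0.7, 0.8, -0.3]
gripper_width: 0.0298
gripper_force: 0.0
```

Request:
carry_out(
  targets=[
    [[0, 0.06, 0, 0, 0.03], [0, 0.06, 0, 0, 0.03], [0, 0.06, 0, 0, 0.03], [0, 0, 0, 0, 0.03], [0, 0, 0, 0, 0.03]],
  ],
)

```text
clock: 60.72
tool_pos: [0.5721, 0.1528, 0.2909]
ee_rot: [0.0, 0.039, 0.999, -0.0]
contact_force: [0.1, -0.7, -0.2]
gripper_width: 0.0299
gripper_force: 0.0
```

Run:
```python
from h import *
f,g=report()
cv2.imwrite('pics/c11.png',cv2.resize(f['frame'][160:300,270:480,::-1],None,fx=3.8,fy=3.8,interpolation=cv2.INTER_CUBIC))
```

```text
top well F err [ 0.0017 -0.0053] yaw 1
top well D err [ 0.0004 -0.0049] yaw -4
top well C err [ 0.0007 -0.005 ] yaw -5
top well B err [ 0.0007 -0.0047] yaw -3
top well A err [ 0.0011 -0.005 ] yaw -3
[0.5724 0.1513 0.2909]
```

View pics/c11.png

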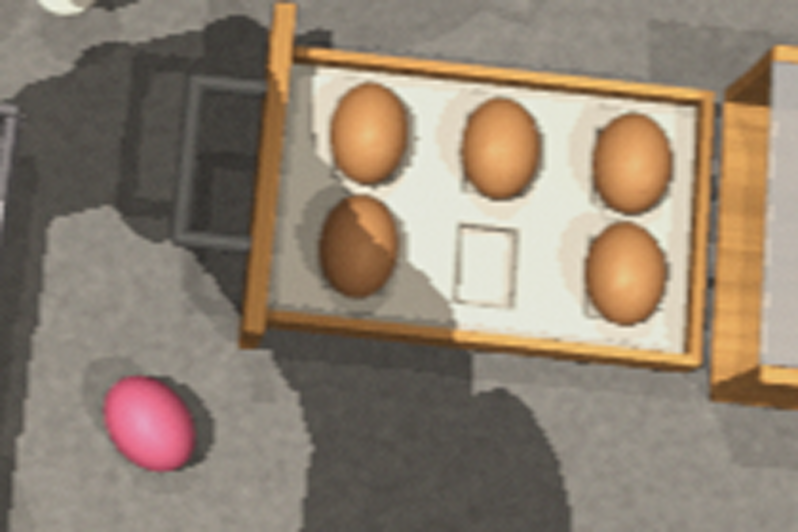

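All five eggs sit in wells. The shared -5 mm offset is the drawer itself having slid in slightly; well E moved the same amount. No eggs remain on the board. Now I'll grip the pull at (0.592, -0.050).

Request:
carry_out(
  targets=[
    [[0.005, -0.05, 0, 0, 0.03], [0.005, -0.05, 0, 0, 0.03], [0.005, -0.05, 0, 0, 0.03], [0.004, -0.04, 0, 0, 0.03], [0, -0.01, 0, 0, 0.03]],
  ],
)

```text
clock: 61.45
tool_pos: [0.5908, -0.0523, 0.2908]
ee_rot: [0.0, 0.043, 0.999, -0.001]
contact_force: [0.2, 0.1, -0.1]
gripper_width: 0.0301
gripper_force: 0.0
```

Request:
carry_out(
  targets=[
    [[0, 0, 0, 0, 0.03], [0, 0, 0, 0, 0.03], [0, 0, 0, 0, 0.03], [0, 0, 0, 0, 0.03], [0, 0, 0, 0, 0.03]],
  ],
)

```text
clock: 62.08
tool_pos: [0.5913, -0.0465, 0.2905]
ee_rot: [-0.0, 0.039, 0.999, 0.0]
contact_force: [0.3, 0.7, 0.2]
gripper_width: 0.03
gripper_force: 0.0
```

Request:
carry_out(
  targets=[
    [[0, -0.003, -0.02, 0, 0.03], [0, 0, -0.02, 0, 0.03], [0, 0, -0.02, 0, 0.03], [0, 0, -0.013, 0, 0.03], [0, 0, 0, 0, 0.03]],
  ],
)

```text
clock: 62.7
tool_pos: [0.591, -0.0499, 0.2168]
ee_rot: [-0.001, 0.039, 0.999, -0.0]
contact_force: [0.1, 0.1, 1.5]
gripper_width: 0.03
gripper_force: 0.0
```

Request:
carry_out(
  targets=[
    [[0, 0, 0, 0, 0.025], [0, 0, 0, 0, 0.021], [0, 0, 0, 0, 0.017], [0, 0, 0, 0, 0.014], [0, 0, 0, 0, 0.011]],
  ],
  squeeze=20,
)

```text
clock: 63.32
tool_pos: [0.5913, -0.0499, 0.2176]
ee_rot: [0.0, 0.039, 0.999, 0.0]
contact_force: [-0.0, 0.6, 0.1]
gripper_width: 0.0107
gripper_force: 0.5
```

Request:
carry_out(
  targets=[
    [[0, 0, 0, 0, 0.008], [0, 0, 0, 0, 0.004], [0, 0, 0, 0, 0.0], [0, 0, 0, 0, 0.0], [0, 0, 0, 0, 0.0]],
  ],
)

```text
clock: 63.95
tool_pos: [0.5913, -0.0499, 0.2176]
ee_rot: [0.0, 0.039, 0.999, 0.0]
contact_force: [-0.5, 1.5, 5.7]
gripper_width: 0.0092
gripper_force: 19.6
```

```bash
python3 -c "
from h import *
report()"
```

```text
top well F err [ 0.0016 -0.0079] yaw 0
top well C err [ 0.0001 -0.0074] yaw -5
top well B err [ 0.0006 -0.0072] yaw -3
[ 0.5913 -0.0499  0.2176]
```

Request:
carry_out(
  targets=[
    [[0, -0.003, 0, 0, 0.0], [-0.0005, -0.006, 0, 0, 0.0], [-0.0007, -0.009, 0, 0, 0.0], [-0.001, -0.012, 0, 0, 0.0], [-0.001, -0.014, 0, 0, 0.0]],
  ],
)

```text
clock: 64.68
tool_pos: [0.5878, -0.0939, 0.2176]
ee_rot: [-0.0, 0.039, 0.999, 0.0]
contact_force: [-2.1, 2.1, 6.2]
gripper_width: 0.0091
gripper_force: 19.8
```

Request:
carry_out(
  targets=[
    [[-0.0012, -0.015, 0, 0, 0.0], [-0.0012, -0.015, 0, 0, 0.0], [-0.0012, -0.015, 0, 0, 0.0], [-0.0012, -0.015, 0, 0, 0.0], [-0.0012, -0.015, 0, 0, 0.0]],
  ],
)

```text
clock: 65.3
tool_pos: [0.5818, -0.1692, 0.2176]
ee_rot: [-0.0, 0.039, 0.999, 0.0]
contact_force: [-0.6, 1.8, 6.5]
gripper_width: 0.0093
gripper_force: 19.8
```

Request:
carry_out(
  targets=[
    [[-0.0012, -0.015, 0, 0, 0.0], [-0.0012, -0.015, 0, 0, 0.0], [-0.0012, -0.015, 0, 0, 0.0], [-0.0012, -0.015, 0, 0, 0.0], [-0.0012, -0.015, 0, 0, 0.0]],
  ],
)

```text
clock: 65.92
tool_pos: [0.5757, -0.2442, 0.2176]
ee_rot: [-0.0, 0.039, 0.999, 0.0]
contact_force: [-1.3, 3.1, 6.6]
gripper_width: 0.0093
gripper_force: 19.9
```

Request:
carry_out(
  targets=[
    [[-0.001, -0.013, 0, 0, 0.0], [-0.001, -0.011, 0, 0, 0.0], [-0.0008, -0.009, 0, 0, 0.0], [-0.0005, -0.006, 0, 0, 0.0], [-0.0003, -0.004, 0, 0, 0.0]],
  ],
)

```text
clock: 66.55
tool_pos: [0.5722, -0.2874, 0.2176]
ee_rot: [-0.0, 0.039, 0.999, -0.0]
contact_force: [-1.6, 1.9, 5.9]
gripper_width: 0.0088
gripper_force: 19.8
```

Request:
carry_out(
  targets=[
    [[-0.0004, -0.004, 0, 0, 0.0], [-0.0004, -0.004, 0, 0, 0.0], [-0.0003, -0.004, 0, 0, 0.0], [-0.0002, -0.003, 0, 0, 0.0], [0, -0.001, 0, 0, 0.0]],
  ],
)

```text
clock: 67.18
tool_pos: [0.5709, -0.3033, 0.2176]
ee_rot: [-0.0, 0.039, 0.999, -0.0]
contact_force: [-1.4, 1.4, 7.0]
gripper_width: 0.0091
gripper_force: 19.8
```

Request:
carry_out(
  targets=[
    [[-0.0001, -0.001, 0, 0, 0.0], [-0.0001, -0.002, 0, 0, 0.0], [-0.0001, -0.0015, 0, 0, 0.0], [0, -0.001, 0, 0, 0.0], [0, 0, 0, 0, 0.0]],
  ],
)

```text
clock: 67.8
tool_pos: [0.5705, -0.3088, 0.2176]
ee_rot: [-0.0, 0.039, 0.999, -0.0]
contact_force: [-1.9, 0.2, 5.6]
gripper_width: 0.0092
gripper_force: 19.8
```

Request:
carry_out(
  targets=[
    [[-0.0001, -0.001, 0, 0, 0.0], [-0.0001, -0.001, 0, 0, 0.0], [0, -0.001, 0, 0, 0.0], [0, 0, 0, 0, 0.0], [0, 0, 0, 0, 0.0]],
  ],
)

```text
clock: 68.42
tool_pos: [0.5704, -0.3113, 0.2176]
ee_rot: [-0.0, 0.039, 0.999, 0.0]
contact_force: [-2.0, 2.4, 6.6]
gripper_width: 0.0089
gripper_force: 19.9
```

Request:
carry_out(
  targets=[
    [[0, -0.001, 0, 0, 0.0], [0, -0.001, 0, 0, 0.0], [0, -0.001, 0, 0, 0.0], [0, 0, 0, 0, 0.0], [0, 0, 0, 0, 0.0]],
  ],
)

```text
clock: 69.05
tool_pos: [0.5705, -0.3119, 0.2176]
ee_rot: [-0.001, 0.038, 0.999, 0.002]
contact_force: [-3.4, 11.1, 11.7]
gripper_width: 0.0087
gripper_force: 20.4
```

Request:
carry_out(
  targets=[
    [[0, -0.001, 0, 0, 0.0], [0, -0.001, 0, 0, 0.0], [0, 0, 0, 0, 0.0], [0, 0, 0, 0, 0.0], [0, 0, 0, 0, 0.0]],
  ],
)

```text
clock: 69.68
tool_pos: [0.5707, -0.3124, 0.2176]
ee_rot: [-0.001, 0.037, 0.999, 0.003]
contact_force: [-4.8, 16.1, 15.3]
gripper_width: 0.0092
gripper_force: 20.9
```

It's at the stop. Relieve the load, open gently, rise and retreat.

Request:
carry_out(
  targets=[
    [[0, 0.001, 0, 0, 0.0], [0, 0.0015, 0, 0, 0.0], [0, 0, 0, 0, 0.012], [0, 0, 0, 0, 0.018], [0, 0, 0, 0, 0.026]],
  ],
)

```text
clock: 70.3
tool_pos: [0.5704, -0.3146, 0.2172]
ee_rot: [-0.0, 0.039, 0.999, -0.0]
contact_force: [-0.7, -0.1, -0.4]
gripper_width: 0.026
gripper_force: 0.0
```

Request:
carry_out(
  targets=[
    [[0, 0, 0, 0, 0.028], [0, 0, 0.01, 0, 0.028], [0, 0, 0.03, 0, 0.028], [0, 0, 0.05, 0, 0.028], [0, 0.05, 0.02, 0, 0.028]],
  ],
)

```text
clock: 70.92
tool_pos: [0.5703, -0.2678, 0.3311]
ee_rot: [0.002, 0.042, 0.999, -0.002]
contact_force: [0.8, 0.6, -1.4]
gripper_width: 0.0277
gripper_force: 0.0
```

Request:
carry_out(
  targets=[
    [[0, 0.06, 0, 0, 0.028], [0, 0.06, 0, 0, 0.028], [0, 0.06, 0, 0, 0.028], [0, 0.05, 0, 0, 0.028], [0, 0, 0, 0, 0.028]],
  ],
)

```text
clock: 71.55
tool_pos: [0.5708, -0.0289, 0.3283]
ee_rot: [0.0, 0.035, 0.999, 0.001]
contact_force: [-0.1, -0.2, 0.4]
gripper_width: 0.0281
gripper_force: 0.0
```

Run:
```python
from h import *
f,g=report()
A=cv2.resize(f['frame'][160:290,420:610,::-1],None,fx=4.1,fy=4.1,interpolation=cv2.INTER_CUBIC)
cv2.imwrite('pics/c12.png',A)
```

```text
[ 0.5707 -0.0338  0.3281]
```

View pics/c12.png

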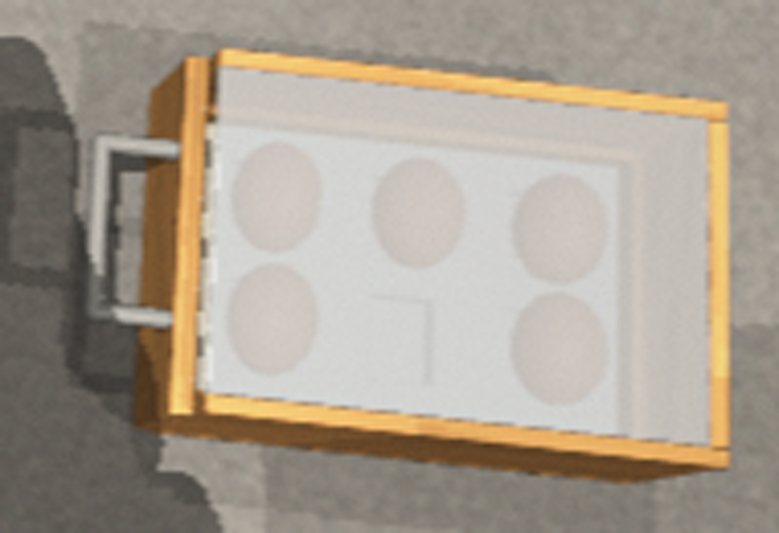

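Run:
```python
from h import *
f=manip.grab_frame('top')
h=onz(f,420+101/4.1,160+232/4.1,.062); print(h)
a=np.radians(-4.78); y=np.array([-np.sin(a),np.cos(a)])
out=np.array([.593,-.0441])
print('travel from out look', (out-h[:2])@y)
m=[onz(f,420+p/4.1,160+q/4.1,.085)[:2] for p,q in((218,52),(205,398))]; mid=(m[0]+m[1])/2
print('handle ahead of mouth',(h[:2]-mid)@y, mid)
```

```text
[ 0.56973547 -0.31756551  0.062     ]
travel from out look 0.2744530361247641
handle ahead of mouth 0.04888075985182725 [ 0.5710116  -0.36672359]
```

The drawer is fully shut: it travelled about 0.27 m from the fully-out view, and the handle is about 49 mm ahead of the mouth. All five eggs are visible in their wells through the roof. Handing in.

```bash
python3 -c "
from cell import manip
print(manip.finish_job())"
```

```text
the job is handed in; nothing more can be done
None
```

The job is handed in: the drawer was pulled fully out, all five eggs on the draining board were laid in their own wells, and the drawer was pushed shut at about 70 s; `finish_job()` returned no verdict, so I can't confirm the pass.

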